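Square the sherd carrier into the corner dock and latch its ball hitch

TASK

Without lifting it, slide the sherd carrier flat along the board until it sits square and fully home against both fences of the corner dock, keeping the sherd lying in its nest. Then lower the hold-down arm so that its socket snaps fully home on the carrier's ball, and after that press the latch lever fully down to lock it. Press firmly but never force anything, and leave the other loose things where they are.

Things in the scene. Friction and masses are not known exactly. Their poses are not given: they have to be found in the camera images.
- work_board: Fixed plywood board, 280 by 625 by 25 mm, lying on the table; its top, at z = 25 mm, carries the dock and the carrier. Origin: centre of its underside.
- corner_dock: Fixed aluminium dock. Origin on the board, right under the ball of a carrier that is fully home. Two fences 14 mm high, 8 mm thick form a corner: far fence, inner face at dock x +35 mm, y -85 to +33; side fence, inner face at dock y +25 mm, x -65 to +43. Behind the side fence a foot plate (50 mm wide, 5 high) leads along +y to a post, 54 mm high, at y +130. No floor plate.
- carrier: Loose plate 100 (x) by 110 (y) by 16 mm, 0.35 to 0.7 kg, on the board; origin: centre of underside. Ball stud at x +15, y +30 mm. Its +x face goes against the far fence, its +y face against the side fence; home, its origin is at dock x -15, y -30 mm, axes parallel to the dock's. Starts nearer the robot, to the dock's -y side, turned up to 0.3 rad. 2 to 10 N slide it, up to 15 N along a fence.
- ball (a point): Centre of the steel ball, 24 mm diameter, on the carrier's stud (9 mm neck), 50 mm above the board.
- sherd: Brown sherd, about 53 by 45 by 18 mm, loose in the carrier's nest (4 mm rim, centre at carrier x 0, y -18 mm); origin: centre of its underside, at the start at carrier x 0, y -18, z 16 mm.
- holddown (a joint): Hold-down arm, rad: 0 = lowered, level; grows as its tip rises (up to 0.45). Stays where left; about 3 N at the tip moves it. Hinge axis: parallel to dock x, through dock y +130, z +50 mm; the arm reaches 130 mm along dock -y to the socket. Below 0.025 counts as home.
- socket (a point): Centre of the seat in the socket, a downward steel cup at the arm's tip: 35 mm outside, 27 mm inside diameter, mouth 8 mm below this point. It meets the ball's centre when home. Two sprung detents inside stop it on the ball about 6 to 14 mm above home; a push of about 8 to 20 N on the pad snaps it home.
- press_pad (a point): Centre of the top of the round black rubber pad (30 mm diameter) on the socket, to be pressed down. 134 mm from the arm's hinge axis along the arm, 23 mm above it; 73 mm above the board when level. Moves on the hinge's arc.
- latch (a joint): Latch lever on the arm, rad: 0 = fully down, flat along the arm; grows as the handle rises (up to 1.05). Stays where left; about 2 N at its end moves it. Its hinge is parallel to dock x, 108 mm from the arm's hinge along the arm and 8 mm above; the handle points to the post. If the socket is not home its claw strikes the ball and it stops at 0.15 or more. Below 0.08 counts as down.
- latch_end (a point): Top of the lever's black grip (20 by 16 mm): 58 mm from the lever's hinge along the handle, 20 mm above the hinge's level when flat. With arm and lever down it is at dock x 0, y +80, 78 mm above the board. Moves on the lever's arc, so push it back towards the post and down, square to the handle: straight down on a steep handle jams.
- glue_small: Bystander on the board: small white bottle, 34 mm wide, 48 mm high, near the side fence; origin: centre of its underside. Loose.
- loupe: Bystander on the board: black cylindrical loupe, 32 mm wide, 27 mm high, near the robot's end of the side fence; origin: centre of its underside. Loose.
- dish: Bystander on the table beyond the board: pale round dish, 68 mm wide, 14 mm high; origin: centre of its underside. Loose.
- sherd_big: Bystander on the table left of the board: flat sherd, 78 by 66 by 16 mm; origin: centre of its underside. Loose.

How it is judged:
On the way, in this order (a step that is already met when the one before it is completed fails the run):
1. the carrier is square and home against both fences, the arm still up (x of ball in the frame of corner_dock above -0.003 m and y of ball in the frame of corner_dock above -0.003 m and angle between the x axis of carrier and the x axis of corner_dock, either way round below 0.045 rad and value of joint holddown above 0.15 rad), for 0.2 s.
2. the socket is snapped home on the ball, the lever still up (value of joint holddown below 0.025 rad and distance between ball and socket below 0.004 m and value of joint latch above 0.3 rad), for 0.2 s.
3. the latch lever is fully down (value of joint latch below 0.08 rad and value of joint holddown below 0.025 rad), for 0.2 s.
At the end, for the whole second after the job is handed in: Carrier within 4 mm of home at each fence and 0.05 rad of square, ball centre within 4 mm of the socket seat, arm below 0.025 rad, lever below 0.08 rad; sherd still in the nest (origin within 35 mm of the carrier's centre, on its top), all at rest (all of step 3 and x of ball in the frame of corner_dock above -0.004 m and y of ball in the frame of corner_dock above -0.004 m and horizontal distance between ball and corner_dock below 0.005 m and angle between the x axis of carrier and the x axis of corner_dock, either way round below 0.05 rad and distance between ball and socket below 0.004 m and horizontal distance between sherd and carrier below 0.035 m and z of sherd in the frame of carrier above 0.012 m and linear speed of carrier below 0.01 m/s); the robot touches nothing.
It fails at once if the sherd leaves the carrier (z of sherd in the frame of carrier below 0.008 m or horizontal distance between sherd and carrier above 0.045 m).
It fails at once if the carrier is lifted or tipped (z of carrier in the frame of corner_dock above 0.012 m or angle between carrier's own z axis and vertical above 0.12 rad).
It fails at once if anything is forced: more than 80 N by the robot on the arm, the lever, or the carrier (contact force between any of holddown, carrier and the fingers above 80 N).
It fails at once if another loose thing is moved by more than 25 mm (distance of any of glue_small, loupe, dish, sherd_big from where it was at the start of the episode above 0.025 m).
It also fails if it takes over 72 s, if anything falls off the work surface, if the arm or the gripper's body presses on something with over 40 N, if the wrist force passes 120 N, or if a joint passes its speed limit or range.

ROBOT

A 6-joint arm with a two-finger parallel gripper is mounted at the origin on the work surface; the furniture and walls round the work are solid. World frame = base frame: x ahead of the robot, y to its left, z up, the work surface at z = 0. Lengths are in m, angles in rad, forces in N, time in s.
With the tool pointing down it reaches from about 0.375 to 0.9 m from the base axis. Payload 3.1 kg.
Tool frame: the origin (TCP) lies on the centre line of the jaws, within the pads' length; the fingertips stand 11 mm ahead of it and the grasp point (between the pads) lies 8 mm behind it; y points along the fingers, z is the direction in which the jaws open and shut, and the axes are right-handed (so a half turn about y gives the same grasp; the last joint's range is limited). The gripper opens to 85 mm and grips with 20 to 120 N. Pads are 22 mm wide; open, the fingers measure 114 mm over their backs; the gripper's body (76 mm by 85 mm) begins 54 mm behind the grasp point. The pads swing forward as they close: fully open they stand 13 mm farther back than shut.
Start: joints at [-1.502, 0.527, 1.433, -0, 1.181, -0.178], TCP at [0.153, -0.606, 0.242] pointing down, gripper open.
Joint ranges: [-3.08, 3.08], [-0.75, 2.2], [0.22, 2.44], [-1.43, 4.57], [0, 2.65], [-2.85, 2.85]. Speed limits (rad/s): [2.79, 2.79, 3.14, 3.14, 3.14, 3.14].

INTERFACE

Orientations are given as a rotation vector (axis times angle).
In Python, from plant import status, eyes, order gives the robot as it stands. The module is installed in compiled form; this text tells all that it offers.
- The arm moves only by the shell command python3 -m jog 'ROWS'. ROWS is JSON, a list of rows, each an object with "jaw": the finger opening in cm, from 0 to 8.54; "dp": the shift along the tool's x, y, z in cm, a list of three; "angular": the turn, a rotation vector about the tool's x, y, z in degrees, a list of three. In form: [{"jaw": jaw, "dp": [tx, ty, tz], "angular": [wx, wy, wz]}, ...]. A call has exactly 5 rows; each row shifts and turns the pose as measured when the row begins, along the tool's axes as they then stand; what a row does not reach is not made up. A row lasts 1/8 s, in which the tool goes at most 62.5 mm and 10.7 degrees, less where a joint would pass 70% of its speed; a pose out of reach is approached as far as the arm can. A call is refused whole if a number of a shift passes 6.25 or a number of a turn 10.7, either way. A call with a gripper value outside its range is refused whole. The fingers move at their own pace and stop on an object; the grip force is fixed at half the most. Time passes only in rows, so rows that do not move let the fingers close, or fill a call up. It gives the time, the measured TCP pose, the force and the opening at its end, in the units of the state.
- status.observe(): the state, without advancing time (a new reading comes with each control period).
- eyes.capture(name): name is "scene" or "top" or "wrist"; returns the picture (384x512x3 uint8, blue, green, red); there is no depth.
- eyes.camera_model(name): a dict with "K" (3x3 intrinsics, pixels), "k1" (the pictures are not rectified: a ray, as slopes to the right and down, at radius r is drawn at 1 + k1 r^2 times it, then the intrinsics apply), "xyz" and "attitude" of the camera in the world. Camera axes: x right, y down, z forward; pixel columns grow to the right and rows downward; lengths in m; the calibration is good to about 2 mm. A picture is of the moment at which its call begins: read the wrist's pose just before it. camera_model takes no time and is no camera call; for the wrist camera it gives the pose at the moment of the call.
- order.finish_job(): hands the job in, once; it reports no verdict.
The state is a dict: "t": time; "q": joint angles; "joint_velocities": joint speeds; "effort": joint torques, N m; "eef_pos": TCP position; "tool_rot": TCP orientation; "ft_force": force on the tool from outside, world axes, zero at the start; "torque": the same for the moment, N m; "opening": opening from 0.0 (shut) to 1.0 (fully open).
Only numpy, scipy, OpenCV 4.12 (cv2) and the standard library are available. Lean on these libraries where they do the work, as an engineer would, in place of code of your own. Each camera call takes 0.05 s, during which the arm holds its last target.

## Working session

There is one attempt and no reset: what is moved stays moved. The work goes in short steps, Python scripts to look and compute and a shell command to move; the robot and the scene stay as the last step left them, time stands still between calls to the robot, and variables do not carry over. Pictures are saved under pics/ and viewed, and the job is handed in when it is done.

```bash
mkdir -p pics; ls; python3 - <<'E'
from plant import status, eyes, order
import cv2, json
s=status.observe(); print({k:(v if not hasattr(v,'tolist') else v.tolist()) for k,v in s.items()})
for n in ("scene","top","wrist"):
    print(n,eyes.camera_model(n))
    cv2.imwrite(f"pics/{n}0.png",eyes.capture(n))
E
```

```text
pics
{'t': 0.0, 'q': [-1.5025364571382365, 0.5284439057281695, 1.433934501501171, 2.811613034420811e-06, 1.1813878293508975, -0.1784959291630093], 'joint_velocities': [0.0010905265261438558, 0.0002124502717850736, 0.0005538599815463754, -0.0004151722039219776, -0.0005448823040180722, 0.0010697842716476161], 'effort': [-0.0019255580264143646, -44.23630714416504, -17.80288875102997, -0.0002485561435605632, 0.008399701619055122, 2.542471619904063e-06], 'eef_pos': [0.15264494750203117, -0.6053455112078356, 0.24133702815883532], 'tool_rot': [-0.2590643942367899, 2.0924316632373117, -2.087861010453617], 'ft_force': [0.6089136675544521, 0.4910870086382277, -0.16127372646212695], 'torque': [-0.007871504888095049, 0.01649698002779425, 0.01094991592171729], 'opening': 1.0012643975871103}
scene {'K': array([[446.27669524,   0.        , 255.36388455],
       [  0.        , 446.27669524, 198.29264976],
       [  0.        ,   0.        ,   1.        ]]), 'k1': -0.1697333839923832, 'xyz': array([ 0.3600434 , -0.53324839,  0.87433122]), 'attitude': array([-2.38520644,  0.57899503, -0.19472449])}
top {'K': array([[359.89283498,   0.        , 255.91650345],
       [  0.        , 359.89283498, 188.76264824],
       [  0.        ,   0.        ,   1.        ]]), 'k1': -0.053482908110662114, 'xyz': array([0.58117493, 0.02632855, 0.95722158]), 'attitude': array([-2.2106086 ,  2.16103763, -0.12159477])}
wrist {'K': array([[292.95243282,   0.        , 252.26609392],
       [  0.        , 292.95243282, 192.73515633],
       [  0.        ,   0.        ,   1.        ]]), 'k1': -0.0777888712744117, 'xyz': array([ 0.22520035, -0.5866078 ,  0.37166212]), 'attitude': array([ 2.28444488, -1.77784446, -0.27009609])}
```

View pics/scene0.png

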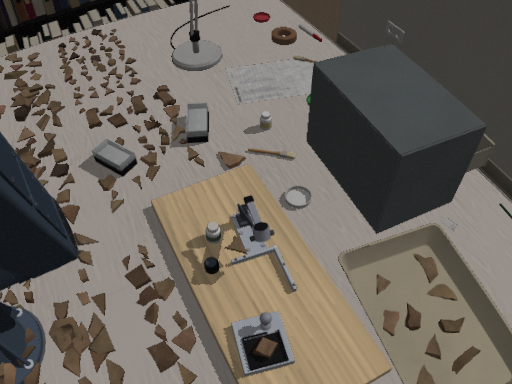

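View pics/top0.png

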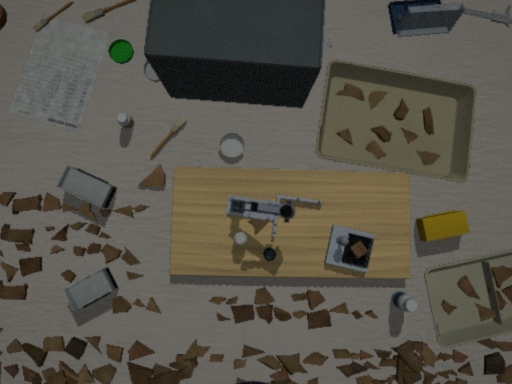

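View pics/wrist0.png

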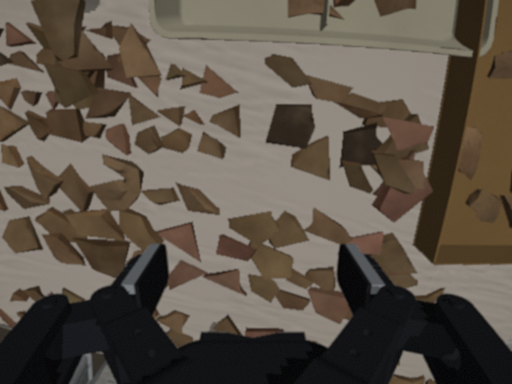

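```bash
cat > h.py <<'E'
import numpy as np, cv2
from scipy.spatial.transform import Rotation as R
from plant import status, eyes
def cap(n,f):
    m=eyes.camera_model(n); im=eyes.capture(n); cv2.imwrite("pics/%s.png"%f,im); return im,m
def dist(m): return np.array([m['k1'],0,0,0,0.])
def proj(m,P):
    Rw=R.from_rotvec(m['attitude']).as_matrix()
    pc=(np.atleast_2d(P)-m['xyz'])@Rw
    s=pc[:,:2]/pc[:,2:]; r2=(s**2).sum(1,keepdims=True); s=s*(1+m['k1']*r2)
    return s*[m['K'][0,0],m['K'][1,1]]+m['K'][:2,2]
def ray(m,uv):
    s=cv2.undistortPoints(np.array(uv,float).reshape(-1,1,2),m['K'],dist(m)).reshape(-1,2)
    d=np.c_[s,np.ones(len(s))]@R.from_rotvec(m['attitude']).as_matrix().T
    return m['xyz'],d
def atz(m,uv,z):
    o,d=ray(m,uv); return o+d*((z-o[2])/d[:,2])[:,None]
def tri(obs):
    A=np.zeros((3,3));b=np.zeros(3)
    for m,uv in obs:
        o,d=ray(m,[uv]); d=d[0]/np.linalg.norm(d[0]); M=np.eye(3)-np.outer(d,d); A+=M;b+=M@o
    return np.linalg.solve(A,b)
def crop(im,x0,y0,x1,y1,k,f):
    c=cv2.resize(im[y0:y1,x0:x1],None,fx=k,fy=k,interpolation=cv2.INTER_CUBIC)
    c=np.clip(c.astype(float)*1.5,0,255).astype(np.uint8)
    for i in range(x0-x0%10+10,x1,10): cv2.putText(c,str(i),((i-x0)*k,8),0,.3,(0,255,255)); cv2.line(c,((i-x0)*k,10),((i-x0)*k,14),(0,255,255))
    for i in range(y0-y0%10+10,y1,10): cv2.putText(c,str(i),(0,(i-y0)*k),0,.3,(0,255,255)); cv2.line(c,(18,(i-y0)*k),(22,(i-y0)*k),(0,255,255))
    cv2.imwrite("pics/%s.png"%f,c)
def st():
    s=status.observe(); M=R.from_rotvec(s['tool_rot']).as_matrix()
    print('t',round(s['t'],2),'p',np.round(s['eef_pos'],4),'F',np.round(s['ft_force'],1),'op',round(s['opening'],3)); print(np.round(M,3)); return s,M
E
python3 - <<'E'
from h import *
t=cv2.imread('pics/top0.png'); s=cv2.imread('pics/scene0.png')
crop(t,215,185,395,280,4,'tc'); crop(s,190,180,320,380,3,'sc'); crop(s,200,185,310,300,6,'sd')
E
```

```text
(no output)
```

View pics/tc.png

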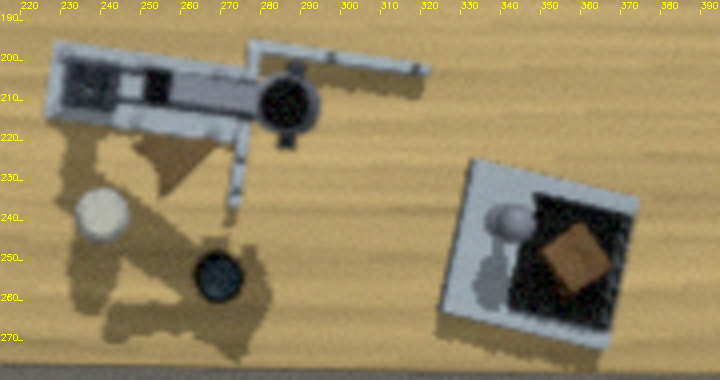

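View pics/sc.png

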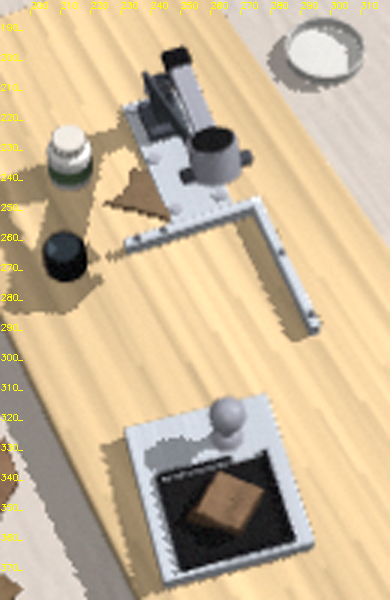

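View pics/sd.png

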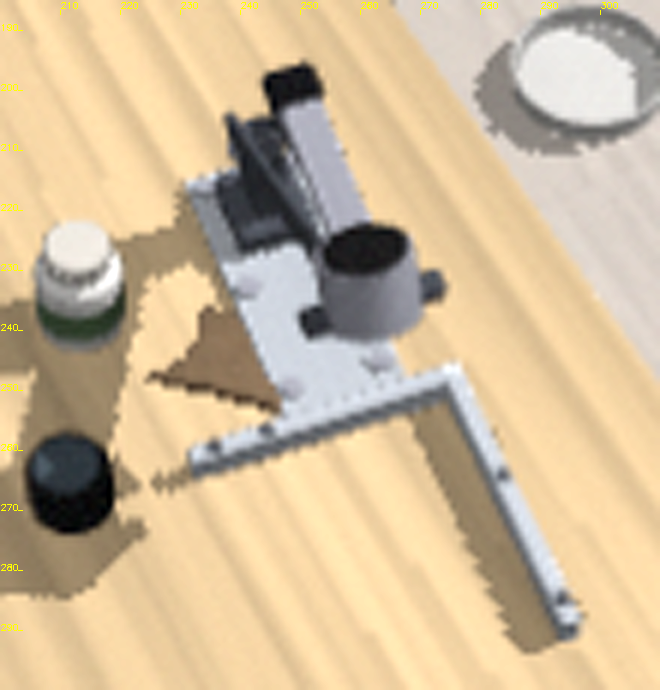

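```bash
cat > fit.py <<'E'
from h import *
from scipy.optimize import least_squares
def fit(pts,obs,x0,zfree=True):
    # obs: list of (m, [(idx,u,v)])
    pts=np.array(pts,float)
    def W(p):
        c,s=np.cos(p[2]),np.sin(p[2]); q=pts.copy()
        q[:,0]=p[0]+c*pts[:,0]-s*pts[:,1]; q[:,1]=p[1]+s*pts[:,0]+c*pts[:,1]; q[:,2]+=p[3] if zfree else 0; return q
    def f(p):
        q=W(p); return np.concatenate([(proj(m,q[[i for i,_,_ in o]])-np.array([(u,v) for _,u,v in o])).ravel() for m,o in obs])
    r=least_squares(f,list(x0)+([0.] if zfree else [])); 
    print('fit',np.round(r.x,4),'rms px',np.sqrt(np.mean(r.fun**2)).round(2)); return r.x
E
python3 - <<'E'
from fit import *
T=eyes.camera_model('top');S=eyes.camera_model('scene')
D=[(.043,.033,.039),(.043,-.085,.039),(.035,-.085,.039),(-.065,.025,.039),(-.065,.033,.039)]
to=[(0,277.5,195.5),(1,322.5,201.75),(2,322,204),(3,275,237),(4,272.5,236.75)]
so=[(0,275.3,245.8),(1,296.3,288.3),(2,293,290),(3,232.5,262.5),(4,232,260.8)]
for o in ([(T,to)],[(S,so)]): fit(D,o,(.58,0,0),False)
fit(D,[(T,to),(S,so)],(.58,0,0))
C=[(.05,.055,.041),(.05,-.055,.041),(-.05,-.055,.041),(-.05,.055,.041)]
to=[(0,333,224.5),(1,374.5,234.5),(2,366.25,272.5),(3,325.75,263)]
so=[(0,279.3,311.7),(1,294.3,362.3),(2,245,373.3),(3,232.3,321.7)]
for o in ([(T,to)],[(S,so)]): fit(C,o,(.5,-.2,0),False)
fit(C,[(T,to),(S,so)],(.5,-.2,0))
print('ball',tri([(T,(342.75,240.5)),(S,(265.7,318))]))
print('padtop', tri([(T,(286.5,210.5)),(S,(200+367/6,185+250/6))]))
print('latchend', tri([(T,(215+157/4,185+86/4)),(S,(200+293/6,185+78/6))]))
print('glue', atz(T,[(215+103/4,185+214/4)],.07), 'loupe',atz(T,[(215+219/4,185+276/4)],.05))
E
```

```text
fit [ 0.6025 -0.0761 -0.1119] rms px 0.4
fit [ 0.6014 -0.0784 -0.1163] rms px 0.79
fit [ 0.6027 -0.0763 -0.1139 -0.0048] rms px 0.54
fit [ 0.5163 -0.2356 -0.2079] rms px 0.39
fit [ 0.5159 -0.2381 -0.2391] rms px 0.74
fit [ 0.5164 -0.2367 -0.2271 -0.0044] rms px 0.64
ball [ 0.53781581 -0.20886692  0.0713049 ]
padtop [ 0.60589806 -0.06022142  0.14824157]
latchend [0.61367379 0.01240484 0.15695473]
glue [[0.53792914 0.04229361 0.07      ]] loupe [[ 0.49996846 -0.03066913  0.05      ]]
```

```bash
python3 - <<'E'
from h import *
s,M=st(); w=eyes.camera_model('wrist')
print('cam in tool',M.T@(w['xyz']-s['eef_pos'])); print('cam z axis in tool',M.T@R.from_rotvec(w['attitude']).as_matrix())
E
```

```text
t 0.15 p [ 0.1527 -0.6055  0.2415] F [-0.1 -0.1  0.4] op 1.004
[[-0.97  -0.     0.244]
 [-0.244  0.002 -0.97 ]
 [-0.    -1.    -0.002]]
cam in tool [-0.07498009 -0.13021319 -0.00078204]
cam z axis in tool [[-1.05435027e-03  9.55551414e-01  2.94822630e-01]
 [ 1.13190596e-04 -2.94822678e-01  9.55551974e-01]
 [ 9.99999438e-01  1.04085763e-03  2.02686936e-04]]
```

```bash
cat > go.py <<'E'
from h import *
import sys
DOCK=(np.array([.602,-.077]),-.1135)
def d2w(x,y):
    c,s=np.cos(DOCK[1]),np.sin(DOCK[1]); return np.array([DOCK[0][0]+c*x-s*y, DOCK[0][1]+s*x+c*y])
def w2d(p):
    c,s=np.cos(DOCK[1]),np.sin(DOCK[1]); d=np.array(p[:2])-DOCK[0]; return np.array([c*d[0]+s*d[1], -s*d[0]+c*d[1]])
def ori(yaw,tilt=0):  # tilt deg about tool z
    x=np.array([np.cos(yaw),np.sin(yaw),0]); y=np.array([0,0,-1.]); M=np.c_[x,y,np.cross(x,y)]
    return M@R.from_euler('z',tilt,degrees=True).as_matrix()
def plan(p,M,n,maxcm=6.0):
    s=status.observe(); p0=np.array(s['eef_pos']); M0=R.from_rotvec(s['tool_rot']).as_matrix()
    dr=R.from_matrix(M0.T@M).as_rotvec(); dw=np.array(p)-p0
    print('t',round(s['t'],2),'p',np.round(p0,4),'dock',np.round(w2d(p0)*1000,1),'dist mm',round(np.linalg.norm(dw)*1000,1),'turn deg',np.round(np.degrees(dr),1))
    for i in range(n):
        Mi=M0@R.from_rotvec(dr*i/n).as_matrix(); print('dp',np.round(Mi.T@dw/n*100,2),'ang',np.round(np.degrees(dr)/n,1))
E
python3 - <<'E'
from go import *
plan([.442,-.2196,.15],ori(np.pi-.225),10)
E
```

```text
t 0.15 p [ 0.1527 -0.6055  0.2415] dock [-386.6 -576. ] dist mm 490.9 turn deg [ 0.1 27.   0. ]
dp [-3.75  0.92 -3.03] ang [0.  2.7 0. ]
dp [-3.6   0.92 -3.21] ang [0.  2.7 0. ]
dp [-3.45  0.92 -3.37] ang [0.  2.7 0. ]
dp [-3.28  0.92 -3.53] ang [0.  2.7 0. ]
dp [-3.11  0.92 -3.68] ang [0.  2.7 0. ]
dp [-2.94  0.92 -3.83] ang [0.  2.7 0. ]
dp [-2.75  0.92 -3.96] ang [0.  2.7 0. ]
dp [-2.56  0.92 -4.09] ang [0.  2.7 0. ]
dp [-2.37  0.92 -4.2 ] ang [0.  2.7 0. ]
dp [-2.17  0.92 -4.31] ang [0.  2.7 0. ]
```

```bash
python3 -m jog '[{"jaw":6,"dp":[-3.8,0.9,-3.0],"angular":[0,2.7,0]},{"jaw":6,"dp":[-3.6,0.9,-3.2],"angular":[0,2.7,0]},{"jaw":6,"dp":[-3.4,0.9,-3.4],"angular":[0,2.7,0]},{"jaw":6,"dp":[-3.3,0.9,-3.5],"angular":[0,2.7,0]},{"jaw":6,"dp":[-3.1,0.9,-3.7],"angular":[0,2.7,0]}]'; python3 -m jog '[{"jaw":6,"dp":[-2.9,0.9,-3.8],"angular":[0,2.7,0]},{"jaw":6,"dp":[-2.7,0.9,-4.0],"angular":[0,2.7,0]},{"jaw":6,"dp":[-2.6,0.9,-4.1],"angular":[0,2.7,0]},{"jaw":6,"dp":[-2.4,0.9,-4.2],"angular":[0,2.7,0]},{"jaw":6,"dp":[-2.2,0.9,-4.3],"angular":[0,2.7,0]}]'
python3 - <<'E'
from go import *
im,m=cap('wrist','w1')
plan([.442,-.2196,.06],ori(np.pi-.225),5)
print(eyes.camera_model('wrist'))
E
```

```text
t: 0.78
eef_pos: [0.2999, -0.4122, 0.1945]
tool_rot: [-0.005, -2.218, 2.222]
ft_force: [0.1, 0.8, -0.0]
opening: 0.703
t: 1.4
eef_pos: [0.4525, -0.2157, 0.1476]
tool_rot: [-0.263, -2.087, 2.092]
ft_force: [0.0, -0.1, 0.5]
opening: 0.703
t 1.45 p [ 0.4544 -0.2108  0.1467] dock [-131.5 -149.7] dist mm 88.0 turn deg [ 0.1 -1.3 -0.1]
dp [0.2  1.73 0.23] ang [ 0.  -0.3 -0. ]
dp [0.2  1.73 0.23] ang [ 0.  -0.3 -0. ]
dp [0.2  1.73 0.23] ang [ 0.  -0.3 -0. ]
dp [0.2  1.73 0.23] ang [ 0.  -0.3 -0. ]
dp [0.2  1.73 0.23] ang [ 0.  -0.3 -0. ]
{'K': array([[292.95243282,   0.        , 252.26609392],
       [  0.        , 292.95243282, 192.73515633],
       [  0.        ,   0.        ,   1.        ]]), 'k1': -0.0777888712744117, 'xyz': array([ 0.52669248, -0.22856248,  0.27694643]), 'attitude': array([ 1.80743898, -2.31752072, -0.34960772])}
```

View pics/w1.png

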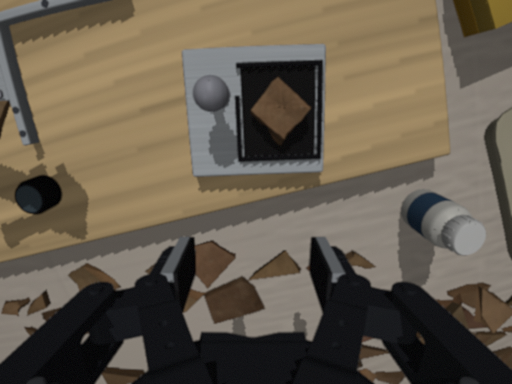

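```bash
python3 - <<'E'
from go import *
im,m=cap('wrist','w2'); np.save('m2.npy',m,allow_pickle=True)
st()
crop(im,0,0,350,215,2,'w2c')
E
```

```text
t 1.5 p [ 0.4529 -0.2129  0.147 ] F [-0.2 -0.4 -0.9] op 0.703
[[-0.971 -0.    -0.24 ]
 [ 0.24   0.    -0.971]
 [ 0.    -1.    -0.   ]]
```

View pics/w2c.png

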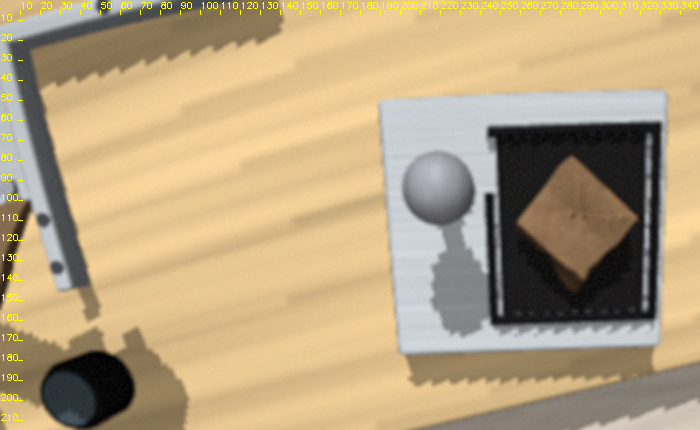

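```bash
python3 - <<'E'
from fit import *
m=np.load('m2.npy',allow_pickle=True).item()
C=[(.05,.055,.041),(.05,-.055,.041),(-.05,-.055,.041),(-.05,.055,.041)]
fit(C,[(m,[(0,190.5,50),(1,333,44.5),(2,329,171.5),(3,200.5,176)])],(.5,-.2,0),False)
print(atz(m,[(37,144),(28.5,145)],.039), 'ball',atz(m,[(219.5,94)],.075))
from go import *
for p in atz(m,[(37,144),(28.5,145)],.039): print(w2d(p))
plan([.436,-.217,.06],ori(np.pi-.23),5)
E
```

```text
fit [ 0.5171 -0.2348 -0.2103] rms px 1.93
[[ 0.54224993 -0.04373043  0.039     ]
 [ 0.5435995  -0.03561072  0.039     ]] ball [[ 0.53787592 -0.20878698  0.075     ]]
[-0.06313362  0.02628843]
[-0.06271234  0.03450874]
t 1.5 p [ 0.4529 -0.2129  0.147 ] dock [-132.8 -151.9] dist mm 88.7 turn deg [ 0.  -0.7  0. ]
dp [0.31 1.74 0.16] ang [ 0.  -0.1  0. ]
dp [0.31 1.74 0.16] ang [ 0.  -0.1  0. ]
dp [0.31 1.74 0.16] ang [ 0.  -0.1  0. ]
dp [0.31 1.74 0.16] ang [ 0.  -0.1  0. ]
dp [0.31 1.74 0.16] ang [ 0.  -0.1  0. ]
```

```bash
python3 -m jog '[{"jaw":6,"dp":[0.3,1.7,0.2],"angular":[0,0,0]},{"jaw":6,"dp":[0.3,1.7,0.2],"angular":[0,0,0]},{"jaw":6,"dp":[0.3,1.7,0.2],"angular":[0,0,0]},{"jaw":6,"dp":[0.3,1.7,0.2],"angular":[0,0,0]},{"jaw":6,"dp":[0.3,1.7,0.2],"angular":[0,-0.6,0]}]'
python3 - <<'E'
from go import *
im,m=cap('wrist','w3'); s,M=st(); 
for yt in (0,.005,.011):
    P=[s['eef_pos']+M@np.array([x,yt,z]) for x in(-.011,.011) for z in (-.03,.03)]
    print(yt,np.round(proj(m,P)).tolist())
crop(im,130,190,390,290,3,'w3c')
crop(eyes.capture('scene'),200,280,330,384,5,'s3c')
E
```

```text
t: 2.12
eef_pos: [0.4365, -0.222, 0.0611]
tool_rot: [-0.243, -2.099, 2.107]
ft_force: [0.1, -1.0, 0.1]
opening: 0.702
t 2.17 p [ 0.4351 -0.2214  0.0593] F [ 0.1 -0.5 -1. ] op 0.702
[[-0.974 -0.    -0.225]
 [ 0.225 -0.002 -0.974]
 [-0.    -1.     0.001]]
0 [[193.0, 240.0], [313.0, 240.0], [195.0, 278.0], [310.0, 278.0]]
0.005 [[194.0, 235.0], [311.0, 235.0], [197.0, 272.0], [308.0, 272.0]]
0.011 [[197.0, 230.0], [309.0, 230.0], [199.0, 267.0], [306.0, 267.0]]
```

View pics/w3c.png

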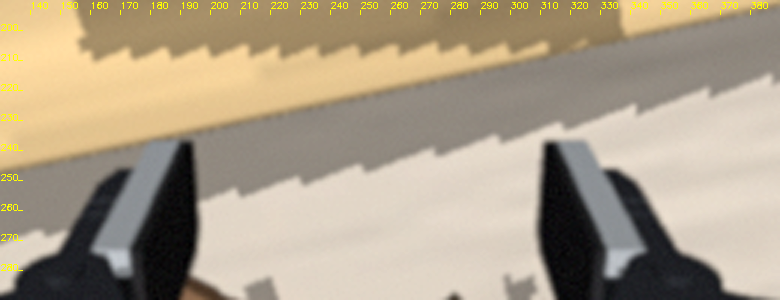

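View pics/s3c.png

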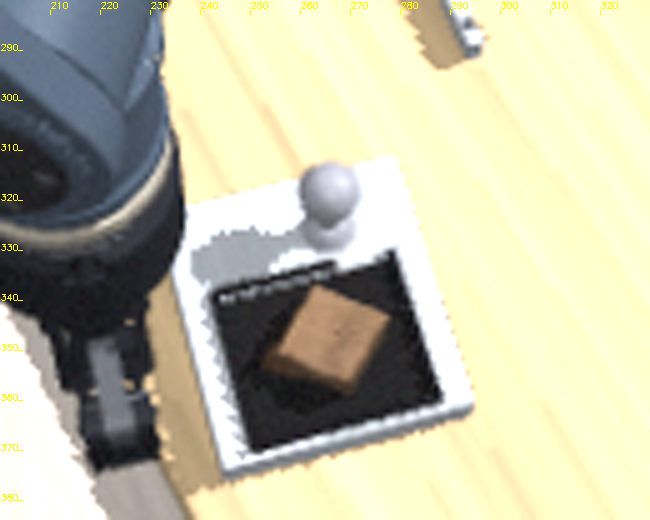

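```bash
python3 -m jog '[{"jaw":6,"dp":[0,0.9,0],"angular":[0,0,0]},{"jaw":6,"dp":[0,0.8,0],"angular":[0,0,0]},{"jaw":6,"dp":[0,0.8,0],"angular":[0,0,0]},{"jaw":6,"dp":[-0.3,0,0],"angular":[0,0,0]},{"jaw":6,"dp":[-0.5,0,0],"angular":[0,0,0]}]'
python3 - <<'E'
from go import *
st()
print(w2d([.517,-.2355]))
plan(list(d2w(-.079,-.165))+[.034],ori(np.pi-.1135),10)
E
```

```text
t: 2.85
eef_pos: [0.4443, -0.2244, 0.0348]
tool_rot: [-0.244, -2.098, 2.104]
ft_force: [0.1, 0.3, 0.2]
opening: 0.698
t 2.85 p [ 0.4443 -0.2244  0.0348] F [0.1 0.3 0.2] op 0.698
[[-0.974  0.002 -0.227]
 [ 0.227 -0.003 -0.974]
 [-0.003 -1.     0.003]]
[-0.06650194 -0.16710698]
t 2.85 p [ 0.4443 -0.2244  0.0348] dock [-140.  -164.3] dist mm 61.0 turn deg [-0.2 -6.6 -0.1]
dp [-0.61  0.01 -0.06] ang [-0.  -0.7 -0. ]
dp [-0.61  0.01 -0.06] ang [-0.  -0.7 -0. ]
dp [-0.61  0.01 -0.05] ang [-0.  -0.7 -0. ]
dp [-0.61  0.01 -0.04] ang [-0.  -0.7 -0. ]
dp [-0.61  0.01 -0.04] ang [-0.  -0.7 -0. ]
dp [-0.61  0.01 -0.03] ang [-0.  -0.7 -0. ]
dp [-0.61  0.01 -0.02] ang [-0.  -0.7 -0. ]
dp [-0.61  0.01 -0.01] ang [-0.  -0.7 -0. ]
dp [-0.61  0.01 -0.01] ang [-0.  -0.7 -0. ]
dp [-0.61  0.01 -0.  ] ang [-0.  -0.7 -0. ]
```

```bash
python3 -m jog '[{"jaw":6,"dp":[-0.6,0,0],"angular":[0,0,0]},{"jaw":6,"dp":[-0.6,0,0],"angular":[0,-0.5,0]},{"jaw":6,"dp":[-0.6,0,0],"angular":[0,-0.8,0]},{"jaw":6,"dp":[-0.6,0,0],"angular":[0,-0.8,0]},{"jaw":6,"dp":[-0.6,0,0],"angular":[0,-0.8,0]}]'
python3 - <<'E'
from go import *
st()
plan(list(d2w(-.079,-.165))+[.034],ori(np.pi-.1135),5)
crop(eyes.capture('top'),215,185,395,280,4,'t4')
E
```

```text
t: 3.48
eef_pos: [0.4693, -0.2283, 0.0353]
tool_rot: [-0.171, -2.128, 2.123]
ft_force: [-6.3, -1.6, 3.5]
opening: 0.702
t 3.48 p [ 0.4693 -0.2283  0.0353] F [-6.3 -1.6  3.5] op 0.702
[[-0.985 -0.012 -0.172]
 [ 0.172  0.004 -0.985]
 [ 0.012 -1.    -0.001]]
t 3.48 p [ 0.4693 -0.2283  0.0353] dock [-114.7 -165.4] dist mm 35.7 turn deg [ 0.1 -3.4  0.7]
dp [-0.71  0.02 -0.05] ang [ 0.  -0.7  0.1]
dp [-0.71  0.02 -0.04] ang [ 0.  -0.7  0.1]
dp [-0.71  0.02 -0.03] ang [ 0.  -0.7  0.1]
dp [-0.71  0.02 -0.02] ang [ 0.  -0.7  0.1]
dp [-0.71  0.02 -0.02] ang [ 0.  -0.7  0.1]
```

View pics/t4.png

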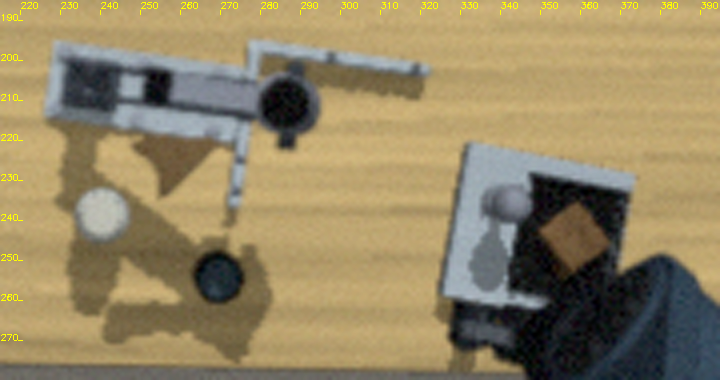

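```bash
python3 -m jog '[{"jaw":6,"dp":[-0.7,0,0],"angular":[0,-0.7,0]},{"jaw":6,"dp":[-0.7,0,0],"angular":[0,-0.7,0.2]},{"jaw":6,"dp":[-0.7,0,0],"angular":[0,-0.7,0.2]},{"jaw":6,"dp":[-0.7,0,0],"angular":[0,-0.7,0.2]},{"jaw":6,"dp":[-0.6,0,0],"angular":[0,-0.7,0.2]}]'
python3 - <<'E'
from go import *
st()
plan(list(d2w(-.079,-.165))+[.034],ori(np.pi-.1135),3)
crop(eyes.capture('top'),265,185,395,280,6,'t5')
im,m=cap('wrist','w5'); np.save('m5.npy',m,allow_pickle=True)
E
```

```text
t: 4.15
eef_pos: [0.4933, -0.2293, 0.035]
tool_rot: [-0.09, -2.169, 2.145]
ft_force: [-6.8, -1.1, 4.0]
opening: 0.699
t 4.15 p [ 0.4933 -0.2293  0.035 ] F [-6.8 -1.1  4. ] op 0.699
[[-0.994 -0.021 -0.105]
 [ 0.105  0.013 -0.994]
 [ 0.022 -1.    -0.01 ]]
t 4.15 p [ 0.4933 -0.2293  0.035 ] dock [ -90.8 -163.6] dist mm 11.9 turn deg [0.6 0.5 1.3]
dp [-0.39  0.03  0.05] ang [0.2 0.2 0.4]
dp [-0.39  0.03  0.05] ang [0.2 0.2 0.4]
dp [-0.39  0.03  0.05] ang [0.2 0.2 0.4]
```

View pics/t5.png

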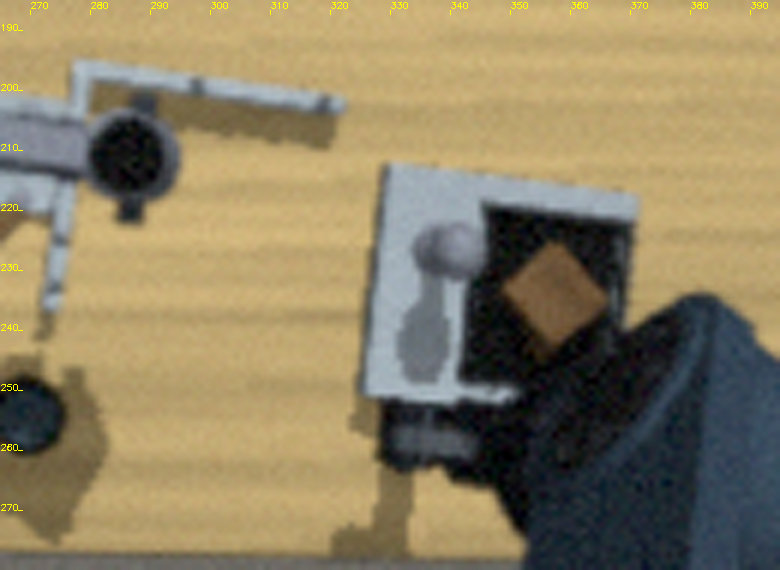

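View pics/w5.png

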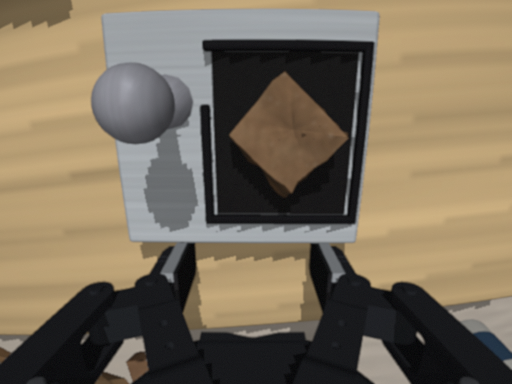

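```bash
python3 - <<'E'
from fit import *
from go import w2d
T=eyes.camera_model('top'); m=np.load('m5.npy',allow_pickle=True).item()
C=[(.05,.055,.041),(.05,-.055,.041),(-.05,-.055,.041),(-.05,.055,.041)]
to=[(0,329.7,212.2),(1,371.3,217.2),(3,325.3,250.8)]
wo=[(0,102,15),(1,379,12),(2,357,242),(3,130,242)]
for o in ([(T,to)],[(m,wo)],[(T,to),(m,wo)]):
  r=fit(C,o,(.5,-.2,0),False); print(w2d(r[:2]),r[2]+.1135)
E
```

```text
fit [ 0.5531 -0.232  -0.1032] rms px 0.21
[-0.03106827 -0.15953526] 0.010269195946702003
fit [ 0.5544 -0.2303 -0.0993] rms px 3.44
[-0.02992954 -0.15774704] 0.01418827869300085
fit [ 0.5544 -0.2304 -0.0994] rms px 2.63
[-0.02995139 -0.15778635] 0.014124518279338957
```

```bash
python3 -m jog '[{"jaw":6,"dp":[-0.5,0,0],"angular":[0,0.2,0.3]},{"jaw":6,"dp":[-0.5,0,0],"angular":[0,0.2,0.3]},{"jaw":6,"dp":[-0.5,0,0],"angular":[0,0.2,0.2]},{"jaw":6,"dp":[-0.2,0,0],"angular":[0,0,0]},{"jaw":6,"dp":[0,0,0],"angular":[0,0,0]}]'
python3 - <<'E'
from go import *
st()
plan(list(d2w(-.079,-.165))+[.034],ori(np.pi-.1135),1)
crop(eyes.capture('top'),265,185,395,280,6,'t6')
E
```

```text
t: 4.88
eef_pos: [0.5029, -0.2281, 0.0349]
tool_rot: [-0.096, -2.17, 2.133]
ft_force: [-1.9, 0.5, 0.4]
opening: 0.705
t 4.88 p [ 0.5029 -0.2281  0.0349] F [-1.9  0.5  0.4] op 0.705
[[-0.993 -0.023 -0.113]
 [ 0.113  0.018 -0.993]
 [ 0.025 -1.    -0.016]]
t 4.88 p [ 0.5029 -0.2281  0.0349] dock [ -81.3 -161.4] dist mm 4.4 turn deg [0.9 0.  1.5]
dp [-0.24  0.08  0.36] ang [0.9 0.  1.5]
```

View pics/t6.png

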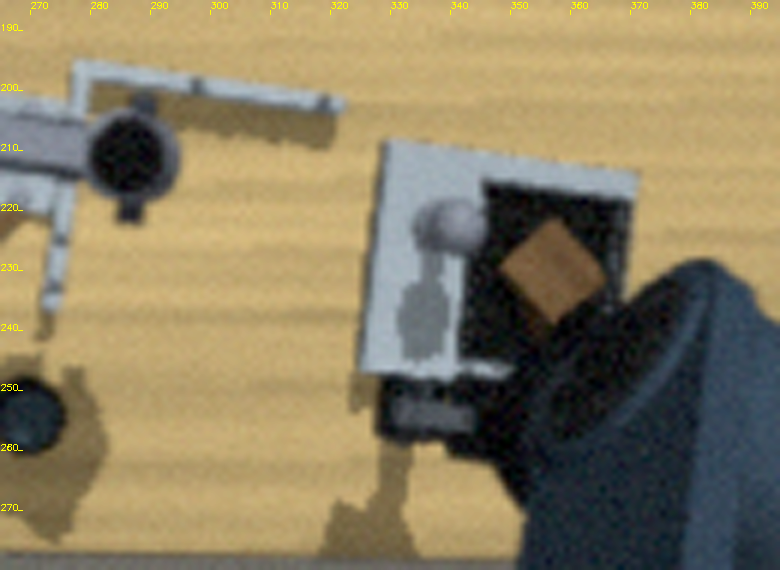

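```bash
python3 -m jog '[{"jaw":6,"dp":[1.5,0,0],"angular":[0,0,0]},{"jaw":6,"dp":[1,-2,0],"angular":[0,0,0]},{"jaw":6,"dp":[0,-4,0],"angular":[0,0,0]},{"jaw":6,"dp":[0,-3,0],"angular":[0,-9,0]},{"jaw":6,"dp":[0,0,0],"angular":[0,-9,0]}]'
python3 - <<'E'
from go import *
plan(list(d2w(-.020,-.245))+[.13],ori(-np.pi/2-.1135,12),8)
E
```

```text
t: 5.55
eef_pos: [0.4795, -0.2269, 0.1273]
tool_rot: [-0.239, 2.137, -2.098]
ft_force: [0.5, 0.4, 0.1]
opening: 0.7
t 5.55 p [ 0.4795 -0.2269  0.1273] dock [-104.7 -162.8] dist mm 118.1 turn deg [ -6.  -71.4  10.3]
dp [-0.68 -0.07  1.31] ang [-0.8 -8.9  1.3]
dp [-0.47 -0.07  1.4 ] ang [-0.8 -8.9  1.3]
dp [-0.25 -0.08  1.45] ang [-0.8 -8.9  1.3]
dp [-0.02 -0.1   1.47] ang [-0.8 -8.9  1.3]
dp [ 0.21 -0.12  1.46] ang [-0.8 -8.9  1.3]
dp [ 0.43 -0.15  1.41] ang [-0.8 -8.9  1.3]
dp [ 0.63 -0.18  1.32] ang [-0.8 -8.9  1.3]
dp [ 0.83 -0.21  1.2 ] ang [-0.8 -8.9  1.3]
```

```bash
python3 -m jog '[{"jaw":6,"dp":[-0.7,0,1.3],"angular":[-0.8,-9,1.3]},{"jaw":6,"dp":[-0.5,0,1.4],"angular":[-0.8,-9,1.3]},{"jaw":6,"dp":[-0.2,0,1.5],"angular":[-0.8,-9,1.3]},{"jaw":6,"dp":[0,0,1.5],"angular":[-0.8,-9,1.3]},{"jaw":6,"dp":[0.2,0,1.5],"angular":[-0.8,-9,1.3]}]'
python3 -m jog '[{"jaw":6,"dp":[0.4,0,1.4],"angular":[-0.8,-9,1.3]},{"jaw":6,"dp":[0.6,0,1.3],"angular":[-0.8,-9,1.3]},{"jaw":6,"dp":[0.8,0,1.2],"angular":[-0.8,-9,1.3]},{"jaw":6,"dp":[0.8,0,0.6],"angular":[-0.4,-5,0.6]},{"jaw":6,"dp":[0,0,0],"angular":[0,0,0]}]'
python3 - <<'E'
from go import *
st()
plan(list(d2w(-.020,-.245))+[.033],ori(-np.pi/2-.1135,12),5)
crop(eyes.capture('top'),265,185,395,280,6,'t7')
im,m=cap('wrist','w7')
E
```

```text
t: 6.18
eef_pos: [0.528, -0.2835, 0.1254]
tool_rot: [-0.787, 1.659, -1.48]
ft_force: [-0.4, -0.4, 0.6]
opening: 0.701
t: 6.8
eef_pos: [0.5638, -0.3255, 0.1182]
tool_rot: [-1.04, 1.268, -1.033]
ft_force: [0.5, -0.6, -1.4]
opening: 0.704
t 6.8 p [ 0.5638 -0.3255  0.1182] F [ 0.5 -0.6 -1.4] op 0.704
[[ 0.033  0.021  0.999]
 [-0.974  0.223  0.027]
 [-0.222 -0.975  0.027]]
t 6.8 p [ 0.5638 -0.3255  0.1182] dock [  -9.8 -251.3] dist mm 86.0 turn deg [ 0.2  8.2 -1. ]
dp [ 0.23  1.69 -0.23] ang [ 0.   1.6 -0.2]
dp [ 0.23  1.69 -0.23] ang [ 0.   1.6 -0.2]
dp [ 0.23  1.69 -0.22] ang [ 0.   1.6 -0.2]
dp [ 0.23  1.69 -0.22] ang [ 0.   1.6 -0.2]
dp [ 0.23  1.69 -0.21] ang [ 0.   1.6 -0.2]
```

View pics/t7.png

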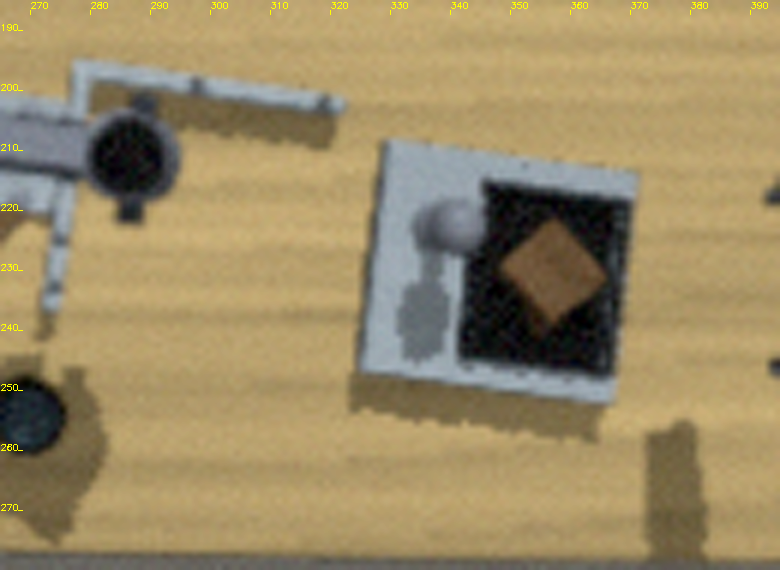

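View pics/w7.png

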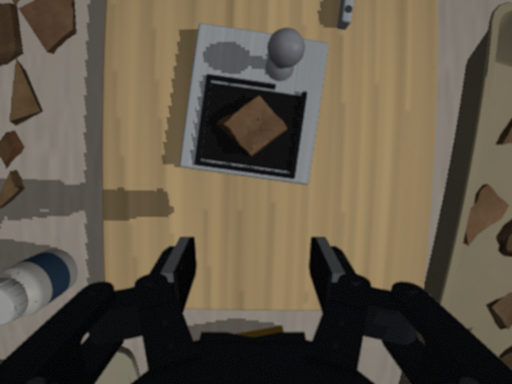

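```bash
python3 -m jog '[{"jaw":6,"dp":[0.2,1.7,-0.2],"angular":[0,2,0]},{"jaw":6,"dp":[0.2,1.7,-0.2],"angular":[0,2,0]},{"jaw":6,"dp":[0.2,1.7,-0.2],"angular":[0,2,0]},{"jaw":6,"dp":[0.2,1.7,-0.2],"angular":[0,2,0]},{"jaw":6,"dp":[0,1.0,-0.2],"angular":[0,0,0]}]'
python3 - <<'E'
from fit import *
from go import *
T=eyes.camera_model('top')
C=[(.05,.055,.041),(.05,-.055,.041),(-.05,-.055,.041),(-.05,.055,.041)]
to=[(i,265+u/6,185+v/6) for i,u,v in [(0,387,142),(1,638,172),(2,614,403),(3,361,372)]]
r=fit(C,[(T,to)],(.5,-.2,0),False); print(w2d(r[:2]),r[2]+.1135)
st()
plan(list(d2w(-.020,-.241))+[.033],ori(-np.pi/2-.1135,12),3)
E
```

```text
t: 7.52
eef_pos: [0.5526, -0.3114, 0.0348]
tool_rot: [-0.976, 1.392, -1.125]
ft_force: [0.2, 0.9, 0.1]
opening: 0.704
fit [ 0.5625 -0.2315 -0.104 ] rms px 0.24
[-0.02171056 -0.15802066] 0.009531700204112578
t 7.53 p [ 0.5526 -0.3114  0.0348] F [0.2 0.9 0.1] op 0.704
[[-0.118  0.018  0.993]
 [-0.967  0.226 -0.119]
 [-0.226 -0.974 -0.01 ]]
t 7.53 p [ 0.5526 -0.3114  0.0348] dock [ -22.6 -238.5] dist mm 4.0 turn deg [ 0.5 -0.5 -1.1]
dp [0.09 0.04 0.09] ang [ 0.2 -0.2 -0.4]
dp [0.09 0.04 0.09] ang [ 0.2 -0.2 -0.4]
dp [0.09 0.04 0.09] ang [ 0.2 -0.2 -0.4]
```

```bash
python3 -m jog '[{"jaw":6,"dp":[-0.9,0.35,0],"angular":[0,0,0]},{"jaw":6,"dp":[-0.8,0.2,0],"angular":[0,0,0]},{"jaw":6,"dp":[-0.8,0.2,0],"angular":[0,0,0]},{"jaw":6,"dp":[-0.8,0.2,0],"angular":[0,-0.2,0]},{"jaw":6,"dp":[-0.8,0.2,0],"angular":[0,-0.2,0]}]'
python3 - <<'E'
from go import *
st()
plan(list(d2w(-.020,-.100))+[.033],ori(-np.pi/2-.1135,12),10)
E
```

```text
t: 8.15
eef_pos: [0.5591, -0.2699, 0.0331]
tool_rot: [-0.982, 1.381, -1.127]
ft_force: [-0.7, -2.5, -1.8]
opening: 0.703
t 8.15 p [ 0.5591 -0.2699  0.0331] F [-0.7 -2.5 -1.8] op 0.703
[[-0.11   0.021  0.994]
 [-0.969  0.219 -0.112]
 [-0.22  -0.976 -0.004]]
t 8.15 p [ 0.5591 -0.2699  0.0331] dock [ -20.8 -196.5] dist mm 96.5 turn deg [ 0.2  0.  -0.7]
dp [-0.94  0.21  0.01] ang [ 0.   0.  -0.1]
dp [-0.94  0.21  0.01] ang [ 0.   0.  -0.1]
dp [-0.94  0.21  0.01] ang [ 0.   0.  -0.1]
dp [-0.94  0.21  0.01] ang [ 0.   0.  -0.1]
dp [-0.94  0.21  0.01] ang [ 0.   0.  -0.1]
dp [-0.94  0.21  0.01] ang [ 0.   0.  -0.1]
dp [-0.94  0.21  0.01] ang [ 0.   0.  -0.1]
dp [-0.94  0.21  0.01] ang [ 0.   0.  -0.1]
dp [-0.94  0.2   0.01] ang [ 0.   0.  -0.1]
dp [-0.94  0.2   0.01] ang [ 0.   0.  -0.1]
```

```bash
python3 -m jog '[{"jaw":6,"dp":[-0.9,0.2,0],"angular":[0,0,0]},{"jaw":6,"dp":[-0.9,0.2,0],"angular":[0,0,0]},{"jaw":6,"dp":[-0.9,0.2,0],"angular":[0,0,0]},{"jaw":6,"dp":[-0.9,0.2,0],"angular":[0,0,0]},{"jaw":6,"dp":[-0.9,0.2,0],"angular":[0,0,0]}]'
python3 - <<'E'
from go import *
st()
plan(list(d2w(-.020,-.100))+[.033],ori(-np.pi/2-.1135,12),6)
crop(eyes.capture('top'),265,185,395,280,6,'t8')
im,m=cap('wrist','w8')
E
```

```text
t: 8.78
eef_pos: [0.5646, -0.2206, 0.0332]
tool_rot: [-0.983, 1.38, -1.127]
ft_force: [-0.1, -2.8, -2.3]
opening: 0.704
t 8.78 p [ 0.5646 -0.2206  0.0332] F [-0.1 -2.8 -2.3] op 0.704
[[-0.11   0.021  0.994]
 [-0.969  0.219 -0.112]
 [-0.22  -0.976 -0.004]]
t 8.78 p [ 0.5646 -0.2206  0.0332] dock [ -20.9 -146.9] dist mm 46.9 turn deg [ 0.2  0.  -0.7]
dp [-0.76  0.17  0.02] ang [ 0.   0.  -0.1]
dp [-0.76  0.17  0.02] ang [ 0.   0.  -0.1]
dp [-0.76  0.17  0.02] ang [ 0.   0.  -0.1]
dp [-0.76  0.17  0.02] ang [ 0.   0.  -0.1]
dp [-0.76  0.17  0.02] ang [ 0.   0.  -0.1]
dp [-0.76  0.17  0.02] ang [ 0.   0.  -0.1]
```

View pics/t8.png

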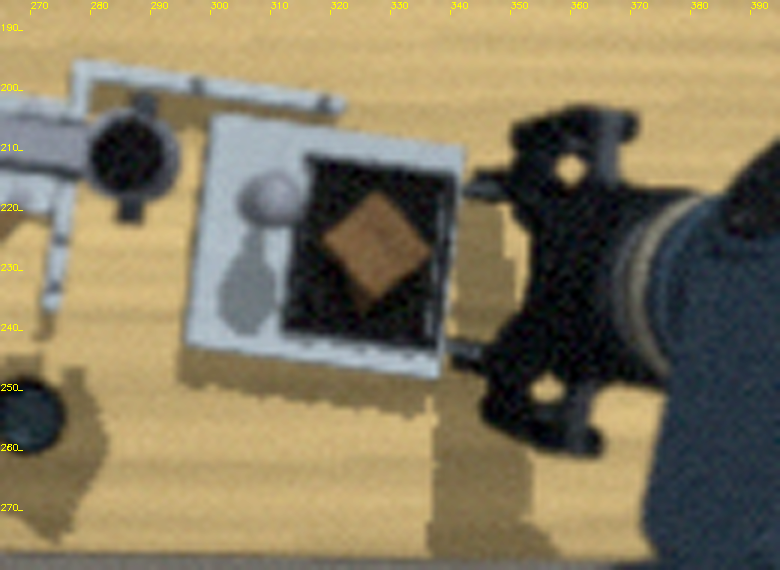

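View pics/w8.png

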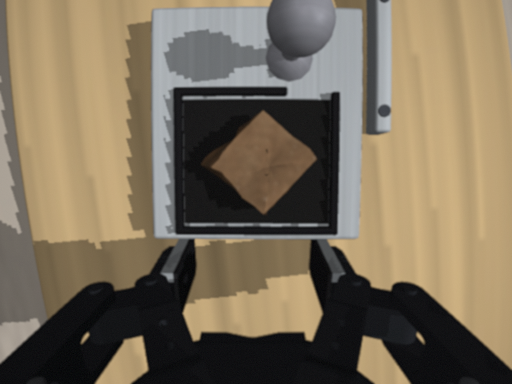

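```bash
python3 -m jog '[{"jaw":6,"dp":[-0.8,0.2,0],"angular":[0,0,0]},{"jaw":6,"dp":[-0.8,0.2,0],"angular":[0,0,0]},{"jaw":6,"dp":[-0.8,0.2,0],"angular":[0,0,0]},{"jaw":6,"dp":[-0.7,0.2,0],"angular":[0,0,0]},{"jaw":6,"dp":[-0.5,0.1,0],"angular":[0,0,0]}]'
python3 - <<'E'
from go import *
st()
plan(list(d2w(-.020,-.0964))+[.033],ori(-np.pi/2-.1135,12),3)
crop(eyes.capture('top'),265,185,395,280,6,'t9')
im,m=cap('wrist','w9')
E
```

```text
t: 9.5
eef_pos: [0.5698, -0.1827, 0.0334]
tool_rot: [-0.983, 1.378, -1.129]
ft_force: [-0.3, -3.2, -1.2]
opening: 0.705
t 9.5 p [ 0.5698 -0.1827  0.0334] F [-0.3 -3.2 -1.2] op 0.705
[[-0.109  0.023  0.994]
 [-0.97   0.216 -0.112]
 [-0.218 -0.976 -0.001]]
t 9.5 p [ 0.5698 -0.1827  0.0334] dock [ -20.  -108.7] dist mm 12.3 turn deg [ 0.1  0.1 -0.6]
dp [-0.4  0.1  0. ] ang [ 0.   0.  -0.2]
dp [-0.4  0.1  0. ] ang [ 0.   0.  -0.2]
dp [-0.4  0.1  0. ] ang [ 0.   0.  -0.2]
```

View pics/t9.png

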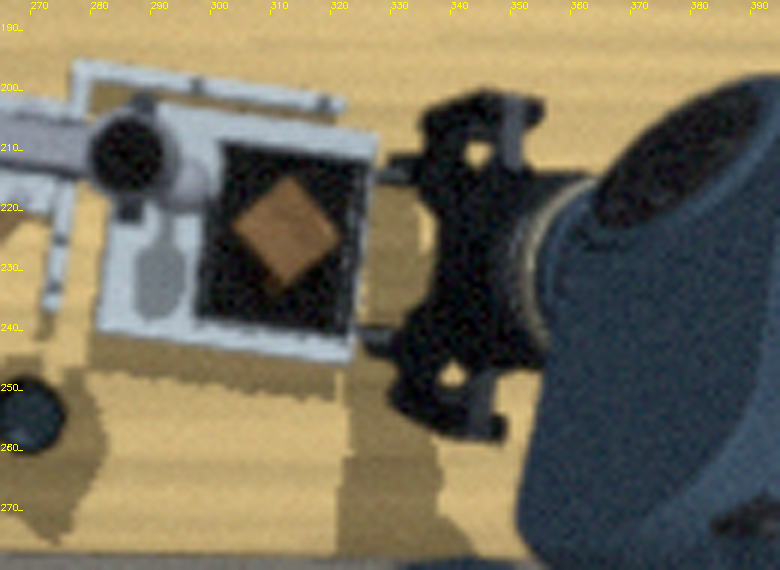

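View pics/w9.png

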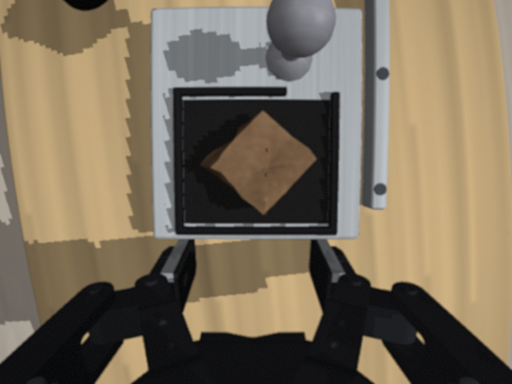

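```bash
python3 -m jog '[{"jaw":6,"dp":[-0.4,0.1,0],"angular":[0,0,0]},{"jaw":6,"dp":[-0.3,0.1,0],"angular":[0,0,0]},{"jaw":6,"dp":[-0.3,0.1,0],"angular":[0,0,0]},{"jaw":6,"dp":[-0.3,0.1,0],"angular":[0,0,0]},{"jaw":6,"dp":[-0.2,0,0],"angular":[0,0,0]}]'
python3 - <<'E'
from go import *
st()
plan(list(d2w(-.020,-.0964))+[.033],ori(-np.pi/2-.1135,12),3)
E
```

```text
t: 10.22
eef_pos: [0.5721, -0.1687, 0.0336]
tool_rot: [-0.984, 1.374, -1.132]
ft_force: [0.3, -2.2, -2.8]
opening: 0.702
t 10.22 p [ 0.5721 -0.1687  0.0336] F [ 0.3 -2.2 -2.8] op 0.702
[[-0.108  0.025  0.994]
 [-0.971  0.213 -0.111]
 [-0.215 -0.977  0.001]]
t 10.22 p [ 0.5721 -0.1687  0.0336] dock [-19.3 -94.5] dist mm 2.2 turn deg [-0.   0.1 -0.4]
dp [ 0.07  0.01 -0.02] ang [-0.   0.  -0.1]
dp [ 0.07  0.01 -0.02] ang [-0.   0.  -0.1]
dp [ 0.07  0.01 -0.02] ang [-0.   0.  -0.1]
```

```bash
python3 -m jog '[{"jaw":6,"dp":[-0.2,0,0],"angular":[0,0,0]},{"jaw":6,"dp":[-0.2,0,0],"angular":[0,0,0]},{"jaw":6,"dp":[-0.2,0.1,0],"angular":[0,0,0]},{"jaw":6,"dp":[-0.1,0,0],"angular":[0,0,0]},{"jaw":6,"dp":[-0.1,0,0],"angular":[0,0,0]}]'
python3 - <<'E'
from go import *
st(); print(w2d(status.observe()['eef_pos']))
crop(eyes.capture('top'),265,185,395,280,6,'t10')
crop(eyes.capture('scene'),200,200,330,320,6,'s10')
E
```

```text
t: 10.85
eef_pos: [0.572, -0.1674, 0.0336]
tool_rot: [-0.993, 1.369, -1.141]
ft_force: [-1.0, -5.9, -1.3]
opening: 0.703
t 10.85 p [ 0.572  -0.1674  0.0336] F [-1.  -5.9 -1.3] op 0.703
[[-0.108  0.025  0.994]
 [-0.973  0.201 -0.111]
 [-0.203 -0.979  0.002]]
[-0.0195373  -0.09323283]
```

View pics/s10.png

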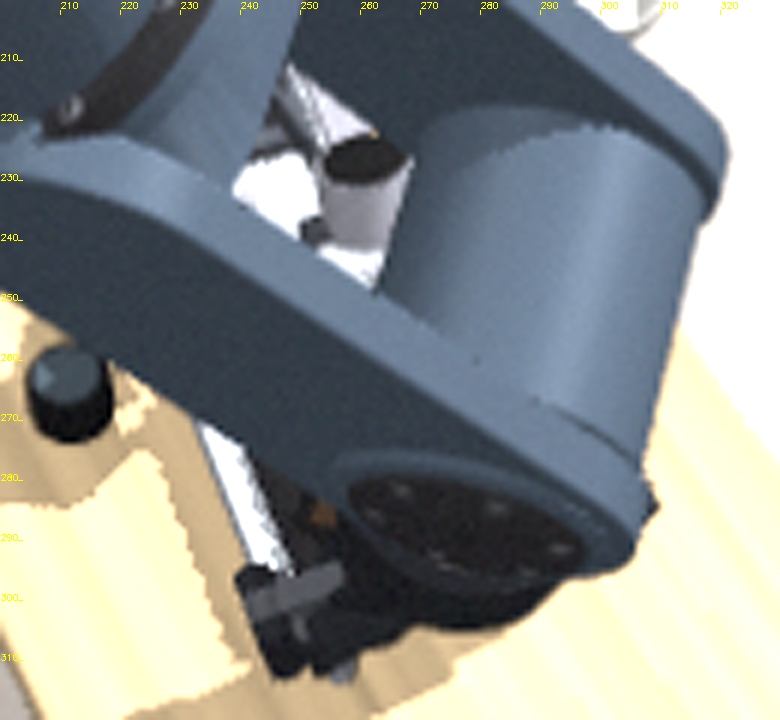

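View pics/t10.png

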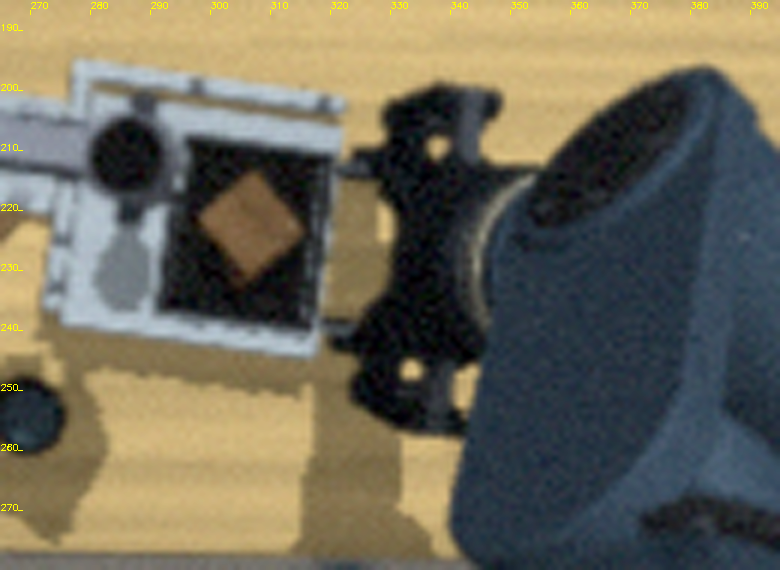

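```bash
python3 -m jog '[{"jaw":6,"dp":[-0.3,0.1,0],"angular":[0,0,0]},{"jaw":6,"dp":[-0.3,0.1,0],"angular":[0,0,0]},{"jaw":6,"dp":[-0.4,0.1,0],"angular":[0,0,0]},{"jaw":6,"dp":[-0.4,0.1,0],"angular":[0,0,0]},{"jaw":6,"dp":[-0.4,0.1,0],"angular":[0,0,0]}]'
python3 - <<'E'
from go import *
st(); print(w2d(status.observe()['eef_pos']))
im,m=cap('wrist','w11')
E
```

```text
t: 11.58
eef_pos: [0.5723, -0.1671, 0.0337]
tool_rot: [-1.016, 1.351, -1.163]
ft_force: [-6.4, -14.5, 2.1]
opening: 0.704
t 11.57 p [ 0.5723 -0.1671  0.0337] F [ -6.4 -14.5   2.1] op 0.704
[[-0.104  0.026  0.994]
 [-0.979  0.171 -0.107]
 [-0.173 -0.985  0.008]]
[-0.01931824 -0.09292482]
```

View pics/w11.png

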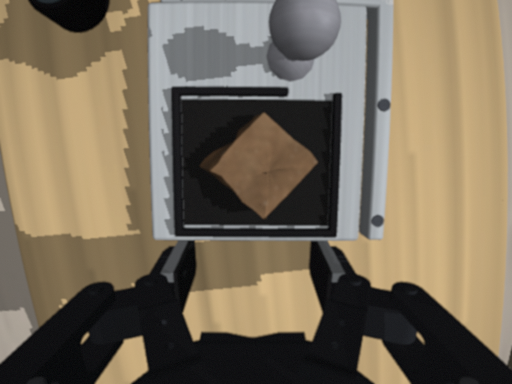

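```bash
python3 -m jog '[{"jaw":6,"dp":[1.0,0,0],"angular":[0,0,0]},{"jaw":6,"dp":[2,-1,0],"angular":[0,0,0]},{"jaw":6,"dp":[1,-4,0],"angular":[0,0,0]},{"jaw":4,"dp":[0,-5,0],"angular":[0,0,0]},{"jaw":4,"dp":[0,0,0],"angular":[0,9,0]}]'
python3 - <<'E'
from go import *
print(w2d([.500,-.031]))
crop(eyes.capture('top'),265,185,395,280,6,'t12')
plan(list(d2w(-.105,-.045))+[.14],ori(np.pi-.1135,12),10)
E
```

```text
t: 12.25
eef_pos: [0.5639, -0.2248, 0.1274]
tool_rot: [-0.935, 1.486, -1.259]
ft_force: [0.1, 0.4, -0.3]
opening: 0.467
[-0.10655351  0.03415187]
t 12.3 p [ 0.5626 -0.2237  0.1256] dock [ -22.6 -150.3] dist mm 134.5 turn deg [17.2 79.1  2.6]
dp [-0.92  0.05 -0.98] ang [1.7 7.9 0.3]
dp [-0.77  0.03 -1.1 ] ang [1.7 7.9 0.3]
dp [-0.61 -0.01 -1.2 ] ang [1.7 7.9 0.3]
dp [-0.44 -0.04 -1.27] ang [1.7 7.9 0.3]
dp [-0.26 -0.08 -1.32] ang [1.7 7.9 0.3]
dp [-0.08 -0.12 -1.34] ang [1.7 7.9 0.3]
dp [ 0.1  -0.16 -1.33] ang [1.7 7.9 0.3]
dp [ 0.29 -0.2  -1.3 ] ang [1.7 7.9 0.3]
dp [ 0.46 -0.24 -1.24] ang [1.7 7.9 0.3]
dp [ 0.62 -0.28 -1.16] ang [1.7 7.9 0.3]
```

View pics/t12.png

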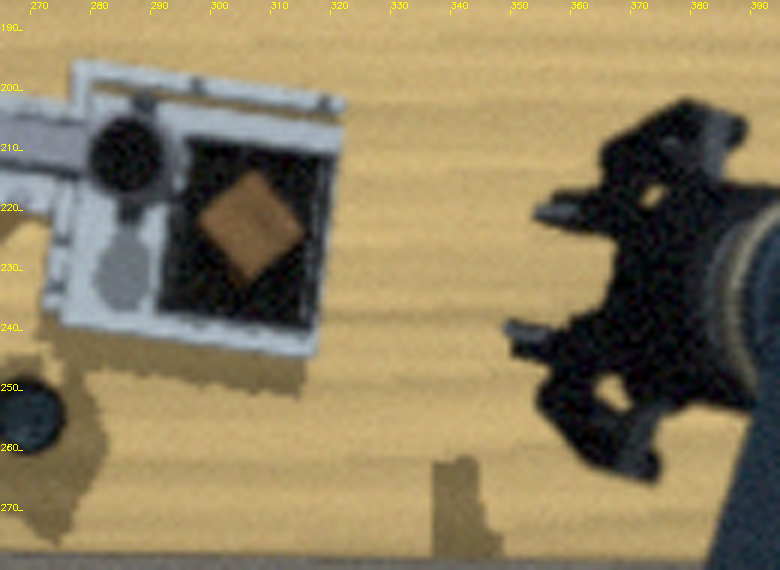

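```bash
python3 -m jog '[{"jaw":4,"dp":[-0.9,0,-1.0],"angular":[1.7,7.9,0.3]},{"jaw":4,"dp":[-0.8,0,-1.1],"angular":[1.7,7.9,0.3]},{"jaw":4,"dp":[-0.6,0,-1.2],"angular":[1.7,7.9,0.3]},{"jaw":4,"dp":[-0.4,0,-1.3],"angular":[1.7,7.9,0.3]},{"jaw":4,"dp":[-0.3,-0.1,-1.3],"angular":[1.7,7.9,0.3]}]'
python3 -m jog '[{"jaw":4,"dp":[-0.1,-0.1,-1.3],"angular":[1.7,7.9,0.3]},{"jaw":4,"dp":[0.1,-0.2,-1.3],"angular":[1.7,7.9,0.3]},{"jaw":4,"dp":[0.3,-0.2,-1.3],"angular":[1.7,7.9,0.3]},{"jaw":4,"dp":[0.5,-0.2,-1.2],"angular":[1.7,7.9,0.3]},{"jaw":4,"dp":[0.6,-0.3,-1.2],"angular":[1.7,7.9,0.3]}]'
python3 - <<'E'
from go import *
st()
im,m=cap('wrist','w13'); np.save('m13.npy',m,allow_pickle=True)
plan(list(d2w(-.100,-.045))+[.037],ori(np.pi-.1135,12),5)
E
```

```text
t: 12.92
eef_pos: [0.5255, -0.1659, 0.1324]
tool_rot: [-0.371, 1.892, -1.753]
ft_force: [1.1, 0.2, 0.3]
opening: 0.467
t: 13.55
eef_pos: [0.4878, -0.1062, 0.1388]
tool_rot: [0.376, 2.174, -2.172]
ft_force: [-0.2, 0.1, 1.2]
opening: 0.469
t 13.55 p [ 0.4878 -0.1062  0.1388] F [-0.2  0.1  1.2] op 0.469
[[-0.97   0.202 -0.138]
 [ 0.138 -0.013 -0.99 ]
 [-0.202 -0.979 -0.016]]
t 13.6 p [ 0.4857 -0.1038  0.1386] dock [-112.5  -39.8] dist mm 102.5 turn deg [ 0.7 -1.7  0.5]
dp [0.15 2.04 0.13] ang [ 0.1 -0.3  0.1]
dp [0.16 2.04 0.13] ang [ 0.1 -0.3  0.1]
dp [0.16 2.04 0.12] ang [ 0.1 -0.3  0.1]
dp [0.17 2.04 0.12] ang [ 0.1 -0.3  0.1]
dp [0.17 2.04 0.11] ang [ 0.1 -0.3  0.1]
```

View pics/w13.png

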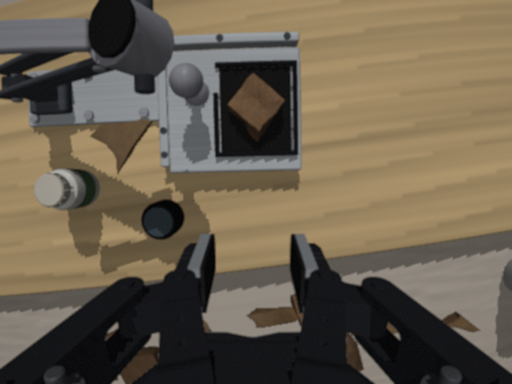

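```bash
python3 -m jog '[{"jaw":4,"dp":[0.15,2.0,0.25],"angular":[0,-0.3,0]},{"jaw":4,"dp":[0.15,2.0,0.2],"angular":[0,-0.3,0]},{"jaw":4,"dp":[0.15,2.0,0.2],"angular":[0,-0.3,0]},{"jaw":4,"dp":[0.15,2.0,0.2],"angular":[0,-0.3,0]},{"jaw":4,"dp":[0.15,1.8,0.2],"angular":[0,-0.3,0]}]'
python3 - <<'E'
from go import *
st()
plan(list(d2w(-.080,-.050))+[.037],ori(np.pi-.1135,12),4)
im,m=cap('wrist','w14')
E
```

```text
t: 14.22
eef_pos: [0.4979, -0.115, 0.0385]
tool_rot: [0.318, 2.157, -2.154]
ft_force: [0.2, -0.5, 0.0]
opening: 0.47
t 14.22 p [ 0.4979 -0.115   0.0385] F [ 0.2 -0.5  0. ] op 0.47
[[-0.976  0.199 -0.092]
 [ 0.092 -0.008 -0.996]
 [-0.199 -0.98  -0.011]]
t 14.22 p [ 0.4979 -0.115   0.0385] dock [-99.1 -49.5] dist mm 19.2 turn deg [0.9 1.1 0.5]
dp [-0.46  0.13  0.02] ang [0.2 0.3 0.1]
dp [-0.46  0.13  0.02] ang [0.2 0.3 0.1]
dp [-0.46  0.13  0.02] ang [0.2 0.3 0.1]
dp [-0.46  0.13  0.01] ang [0.2 0.3 0.1]
```

View pics/w14.png

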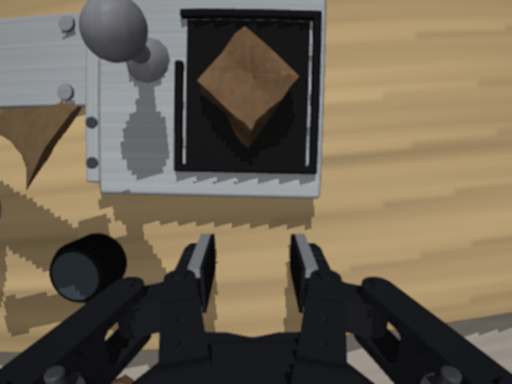

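```bash
python3 -m jog '[{"jaw":4,"dp":[-0.6,0.2,0],"angular":[0,0.4,0]},{"jaw":4,"dp":[-0.5,0.1,0],"angular":[0,0.4,0]},{"jaw":4,"dp":[-0.4,0.1,0],"angular":[0,0.4,0]},{"jaw":4,"dp":[-0.4,0.1,0],"angular":[0,0.2,0]},{"jaw":4,"dp":[-0.3,0.1,0],"angular":[0,0,0]}]'
python3 - <<'E'
from go import *
st()
plan(list(d2w(-.076,-.050))+[.037],ori(np.pi-.1135,12),1)
E
```

```text
t: 14.9
eef_pos: [0.5174, -0.1163, 0.0366]
tool_rot: [0.33, 2.18, -2.159]
ft_force: [-8.0, -3.3, 4.7]
opening: 0.471
t 14.9 p [ 0.5174 -0.1163  0.0366] F [-8.  -3.3  4.7] op 0.471
[[-0.976  0.19  -0.111]
 [ 0.113 -0.001 -0.994]
 [-0.189 -0.982 -0.02 ]]
t 14.9 p [ 0.5174 -0.1163  0.0366] dock [-79.6 -48.6] dist mm 3.9 turn deg [ 1.2 -0.1  1.1]
dp [-0.36  0.03  0.14] ang [ 1.2 -0.1  1.1]
```

```bash
python3 -m jog '[{"jaw":4,"dp":[-0.4,0.1,0],"angular":[0,0,0]},{"jaw":4,"dp":[-0.4,0.1,0],"angular":[0,0,0]},{"jaw":4,"dp":[-0.4,0.1,0],"angular":[0,0,0]},{"jaw":4,"dp":[-0.4,0.1,0],"angular":[0,0,0]},{"jaw":4,"dp":[-0.4,0.1,0],"angular":[0,0,0]}]'
python3 - <<'E'
from go import *
st()
plan(list(d2w(-.076,-.050))+[.037],ori(np.pi-.1135,12),1)
crop(eyes.capture('top'),265,185,345,260,9,'t15')
E
```

```text
t: 15.52
eef_pos: [0.5183, -0.1153, 0.036]
tool_rot: [0.289, 2.21, -2.165]
ft_force: [-13.4, -7.0, 14.1]
opening: 0.468
t 15.53 p [ 0.5183 -0.1153  0.036 ] F [-13.4  -7.   14.1] op 0.468
[[-0.982  0.156 -0.105]
 [ 0.108  0.012 -0.994]
 [-0.154 -0.988 -0.028]]
t 15.53 p [ 0.5183 -0.1153  0.036 ] dock [-78.8 -47.5] dist mm 3.9 turn deg [1.7 0.2 3.1]
dp [-0.29 -0.06  0.25] ang [1.7 0.2 3.1]
```

View pics/t15.png

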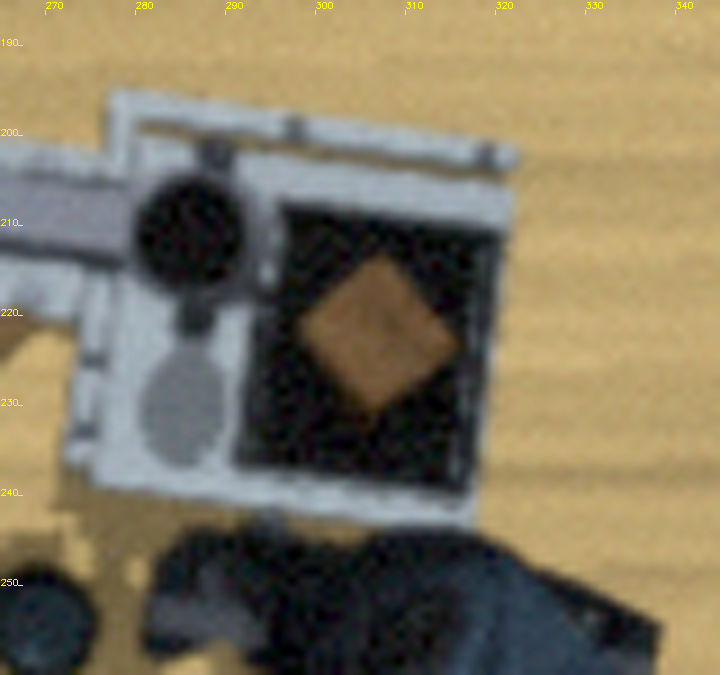

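```bash
python3 -m jog '[{"jaw":4,"dp":[0.1,-0.3,0],"angular":[0,0,2]},{"jaw":4,"dp":[0,-0.2,0],"angular":[0,0,1.5]},{"jaw":4,"dp":[-0.4,0,0],"angular":[0,0,0]},{"jaw":4,"dp":[-0.5,0.1,0],"angular":[0,0,0.3]},{"jaw":4,"dp":[-0.5,0.1,0],"angular":[0,0,0.3]}]'
python3 - <<'E'
from go import *
st()
plan(list(d2w(-.076,-.050))+[.037],ori(np.pi-.1135,12),1)
E
```

```text
t: 16.2
eef_pos: [0.523, -0.1144, 0.0408]
tool_rot: [0.345, 2.18, -2.129]
ft_force: [-19.7, -6.8, 10.8]
opening: 0.469
t 16.2 p [ 0.523  -0.1144  0.0408] F [-19.7  -6.8  10.8] op 0.469
[[-0.972  0.212 -0.103]
 [ 0.108  0.012 -0.994]
 [-0.209 -0.977 -0.035]]
t 16.2 p [ 0.523  -0.1144  0.0408] dock [-74.3 -46.1] dist mm 5.7 turn deg [ 2.1  0.2 -0.1]
dp [0.25 0.32 0.4 ] ang [ 2.1  0.2 -0.1]
```

```bash
python3 -m jog '[{"jaw":4,"dp":[-0.5,0.1,0],"angular":[0.5,0,0.3]},{"jaw":4,"dp":[-0.5,0.1,0],"angular":[0.5,0,0.3]},{"jaw":4,"dp":[-0.5,0.1,0],"angular":[0.5,0,0.3]},{"jaw":4,"dp":[-0.5,0.1,0],"angular":[0,0,0.3]},{"jaw":4,"dp":[-0.5,0.1,0],"angular":[0,0,0.3]}]'
python3 - <<'E'
from go import *
st()
plan(list(d2w(-.076,-.050))+[.037],ori(np.pi-.1135,12),1)
crop(eyes.capture('top'),265,185,345,260,9,'t16')
cap('wrist','w16')
E
```

```text
t: 16.82
eef_pos: [0.5236, -0.1085, 0.0369]
tool_rot: [0.319, 2.188, -2.152]
ft_force: [-15.0, -4.7, 8.5]
opening: 0.472
t 16.82 p [ 0.5236 -0.1085  0.0369] F [-15.   -4.7   8.5] op 0.472
[[-0.977  0.186 -0.104]
 [ 0.107  0.007 -0.994]
 [-0.184 -0.983 -0.027]]
t 16.82 p [ 0.5236 -0.1085  0.0369] dock [-74.3 -40.2] dist mm 9.9 turn deg [1.6 0.2 1.4]
dp [ 0.17 -0.07  0.98] ang [1.6 0.2 1.4]
```

View pics/t16.png

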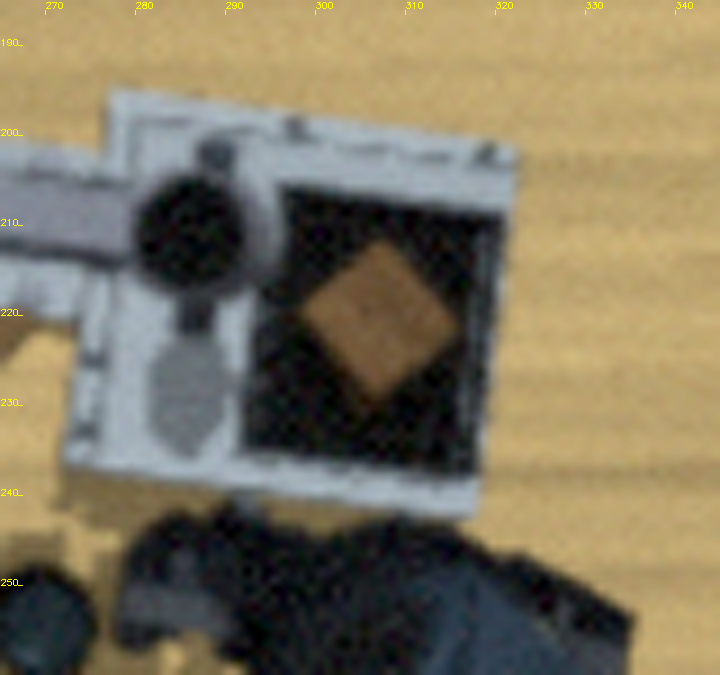

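View pics/w16.png

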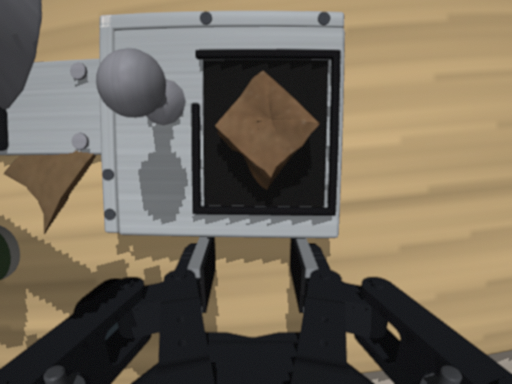

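```bash
sed -i 's/^DOCK=.*/DOCK=(np.array([.6032,-.0745]),-.1135)/' go.py; python3 -m jog '[{"jaw":4,"dp":[1.0,0,0.3],"angular":[0,0,0]},{"jaw":4,"dp":[2.5,-0.5,0.5],"angular":[0,0,0]},{"jaw":3,"dp":[1.5,-4,0.5],"angular":[0,0,0]},{"jaw":0,"dp":[0,-6,0],"angular":[0,0,0]},{"jaw":0,"dp":[0,-4,0],"angular":[0,-9,0]}]'
python3 - <<'E'
from go import *
st()
im=eyes.capture('top'); cv2.imwrite('pics/t17f.png',im)
crop(im,225,185,335,260,7,'t17')
crop(eyes.capture('scene'),195,190,310,310,6,'s17')
plan(list(d2w(0,.0148))+[.200],ori(-np.pi/2-.1135,0),10)
E
```

```text
t: 17.55
eef_pos: [0.4503, -0.1197, 0.1713]
tool_rot: [0.143, 2.092, -2.099]
ft_force: [0.2, 0.2, 0.2]
opening: 0.004
t 17.55 p [ 0.4503 -0.1197  0.1713] F [0.2 0.2 0.2] op 0.004
[[-0.98   0.19   0.055]
 [-0.055  0.002 -0.998]
 [-0.19  -0.982  0.009]]
t 17.65 p [ 0.4521 -0.1205  0.1732] dock [-144.9  -62.9] dist mm 166.6 turn deg [ -8.5 -80.2  -8.9]
dp [-1.58  0.04 -0.52] ang [-0.9 -8.  -0.9]
dp [-1.64  0.02 -0.3 ] ang [-0.9 -8.  -0.9]
dp [-1.66 -0.01 -0.07] ang [-0.9 -8.  -0.9]
dp [-1.66 -0.03  0.17] ang [-0.9 -8.  -0.9]
dp [-1.62 -0.06  0.4 ] ang [-0.9 -8.  -0.9]
dp [-1.55 -0.09  0.62] ang [-0.9 -8.  -0.9]
dp [-1.44 -0.13  0.82] ang [-0.9 -8.  -0.9]
dp [-1.31 -0.16  1.01] ang [-0.9 -8.  -0.9]
dp [-1.15 -0.2   1.18] ang [-0.9 -8.  -0.9]
dp [-0.98 -0.23  1.33] ang [-0.9 -8.  -0.9]
```

View pics/t17.png

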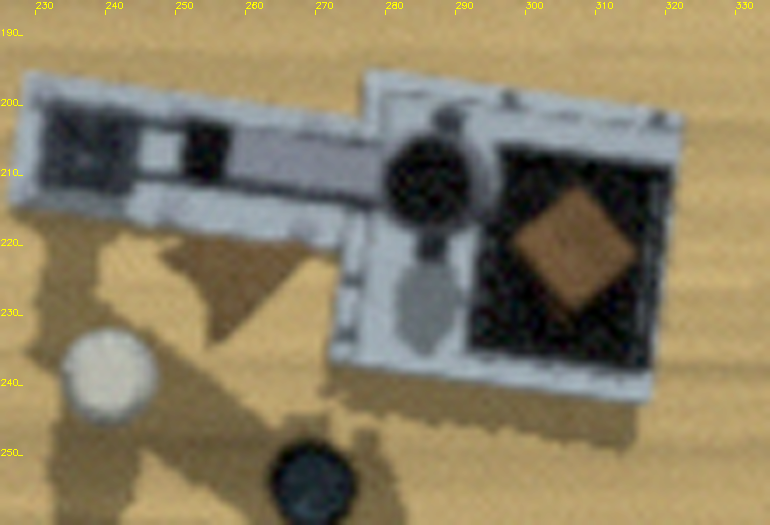

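View pics/s17.png

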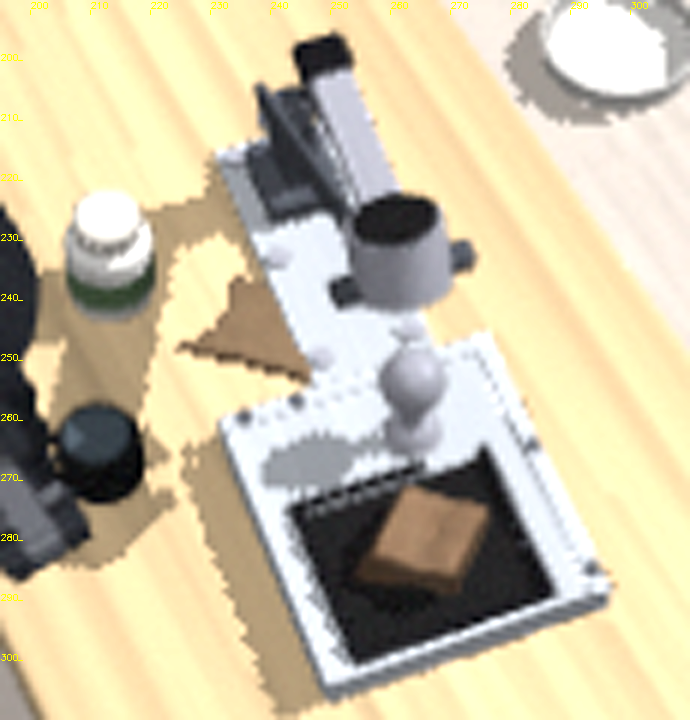

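```bash
python3 -m jog '[{"jaw":0,"dp":[-1.4,-0.8,-0.5],"angular":[-0.9,-8,-0.9]},{"jaw":0,"dp":[-1.6,-0.3,-0.3],"angular":[-0.9,-8,-0.9]},{"jaw":0,"dp":[-1.7,0,-0.1],"angular":[-0.9,-8,-0.9]},{"jaw":0,"dp":[-1.7,0,0.2],"angular":[-0.9,-8,-0.9]},{"jaw":0,"dp":[-1.6,0,0.4],"angular":[-0.9,-8,-0.9]}]'
python3 -m jog '[{"jaw":0,"dp":[-1.6,0,0.6],"angular":[-0.9,-8,-0.9]},{"jaw":0,"dp":[-1.4,0,0.8],"angular":[-0.9,-8,-0.9]},{"jaw":0,"dp":[-1.3,0,1.0],"angular":[-0.9,-8,-0.9]},{"jaw":0,"dp":[-1.1,0,1.2],"angular":[-0.9,-8,-0.9]},{"jaw":0,"dp":[-1.0,0,1.3],"angular":[-0.9,-8,-0.9]}]'
python3 - <<'E'
from go import *
st()
plan(list(d2w(0,.0148))+[.190],ori(-np.pi/2-.1135,0),5)
im,m=cap('wrist','w18')
plan(list(d2w(0,.0148))+[.190],ori(-np.pi/2-.1135,0),1)
E
```

```text
t: 18.27
eef_pos: [0.5287, -0.0899, 0.1955]
tool_rot: [-0.612, 1.735, -1.737]
ft_force: [0.3, -0.3, -0.6]
opening: 0.001
t: 18.9
eef_pos: [0.6099, -0.0564, 0.1948]
tool_rot: [-1.185, 1.28, -1.264]
ft_force: [-0.1, 0.1, -0.3]
opening: -0.001
t 18.9 p [ 0.6099 -0.0564  0.1948] F [-0.1  0.1 -0.3] op -0.001
[[-0.082 -0.017  0.996]
 [-0.997 -0.003 -0.082]
 [ 0.005 -1.    -0.017]]
t 18.9 p [ 0.6099 -0.0564  0.1948] dock [ 4.6 18.7] dist mm 7.7 turn deg [1.  1.8 0.3]
dp [ 0.07  0.1  -0.09] ang [0.2 0.4 0.1]
dp [ 0.08  0.1  -0.09] ang [0.2 0.4 0.1]
dp [ 0.08  0.1  -0.09] ang [0.2 0.4 0.1]
dp [ 0.08  0.1  -0.09] ang [0.2 0.4 0.1]
dp [ 0.08  0.1  -0.09] ang [0.2 0.4 0.1]
t 18.95 p [ 0.6124 -0.0555  0.1948] dock [ 7. 20.] dist mm 9.9 turn deg [0.8 2.  0.3]
dp [ 0.49  0.49 -0.71] ang [0.8 2.  0.3]
```

View pics/w18.png

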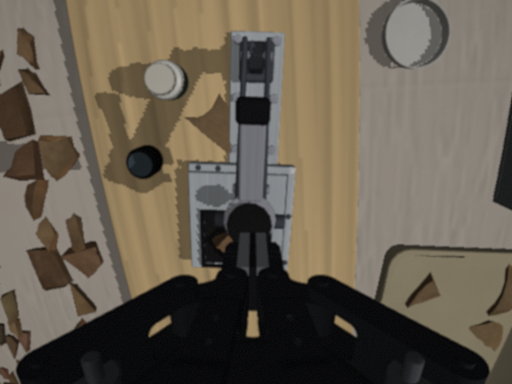

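```bash
python3 -m jog '[{"jaw":0,"dp":[0.2,0.3,-0.3],"angular":[0.3,1,0]},{"jaw":0,"dp":[0.2,0.3,-0.3],"angular":[0.3,1,0]},{"jaw":0,"dp":[0,0.3,0],"angular":[0,0,0]},{"jaw":0,"dp":[0,0.5,0],"angular":[0,0,0]},{"jaw":0,"dp":[0,0.5,0],"angular":[0,0,0]}]'
python3 - <<'E'
from go import *
st()
plan(list(d2w(0,.0148))+[.160],ori(-np.pi/2-.1135,0),3)
crop(eyes.capture('scene'),195,170,310,290,6,'s19')
crop(eyes.capture('top'),225,185,335,260,7,'t19')
E
```

```text
t: 19.58
eef_pos: [0.6035, -0.0597, 0.1729]
tool_rot: [-1.156, 1.302, -1.3]
ft_force: [0.0, 0.7, -0.4]
opening: 0.001
t 19.57 p [ 0.6035 -0.0597  0.1729] F [ 0.   0.7 -0.4] op 0.001
[[-0.123 -0.006  0.992]
 [-0.992 -0.004 -0.123]
 [ 0.005 -1.    -0.006]]
t 19.57 p [ 0.6035 -0.0597  0.1729] dock [-1.4 14.7] dist mm 13.0 turn deg [ 0.3 -0.5  0.3]
dp [-0.    0.43  0.05] ang [ 0.1 -0.2  0.1]
dp [-0.    0.43  0.05] ang [ 0.1 -0.2  0.1]
dp [-0.    0.43  0.05] ang [ 0.1 -0.2  0.1]
```

View pics/s19.png

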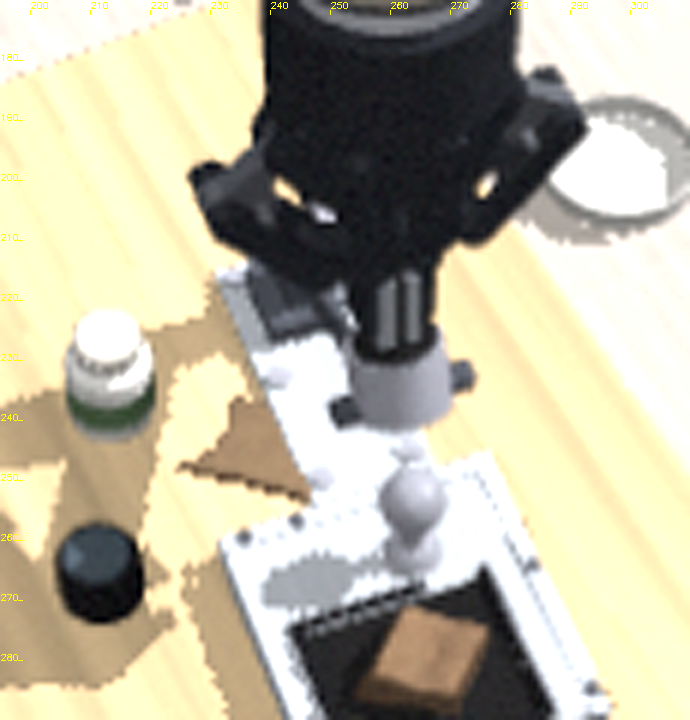

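View pics/t19.png

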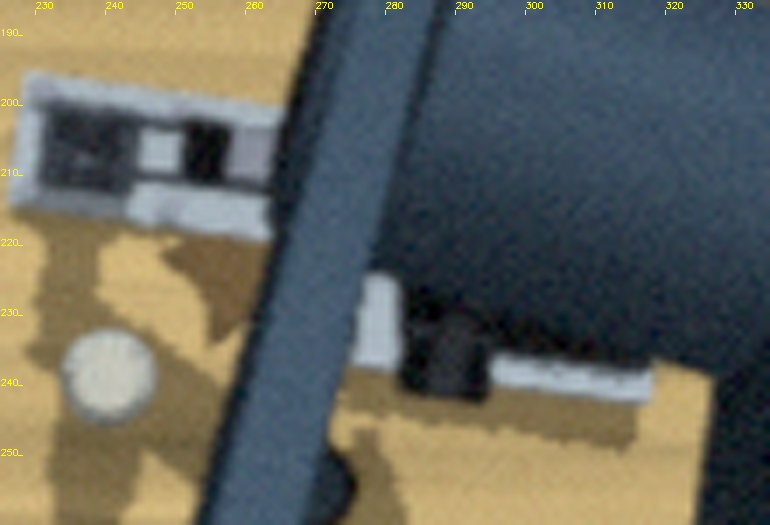

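```bash
python3 -m jog '[{"jaw":0,"dp":[0,0.5,0.1],"angular":[0,0,0]},{"jaw":0,"dp":[0,0.5,0],"angular":[0,0,0]},{"jaw":0,"dp":[0.1,0.4,0],"angular":[0,0,0]},{"jaw":0,"dp":[0.2,0.4,0],"angular":[0,0,0]},{"jaw":0,"dp":[0.25,0.4,0],"angular":[0,0,0]}]'
python3 - <<'E'
from go import *
st(); print(w2d(status.observe()['eef_pos']))
E
```

```text
t: 20.3
eef_pos: [0.6044, -0.0656, 0.15]
tool_rot: [-1.156, 1.3, -1.3]
ft_force: [0.3, 1.3, 0.1]
opening: -0.004
t 20.3 p [ 0.6044 -0.0656  0.15  ] F [0.3 1.3 0.1] op -0.004
[[-0.122 -0.005  0.993]
 [-0.993 -0.004 -0.122]
 [ 0.005 -1.    -0.005]]
[0.00018007 0.00899063]
```

```bash
python3 - <<'E'
from go import *
crop(eyes.capture('scene'),195,170,310,290,6,'s20')
E
```

View pics/s20.png

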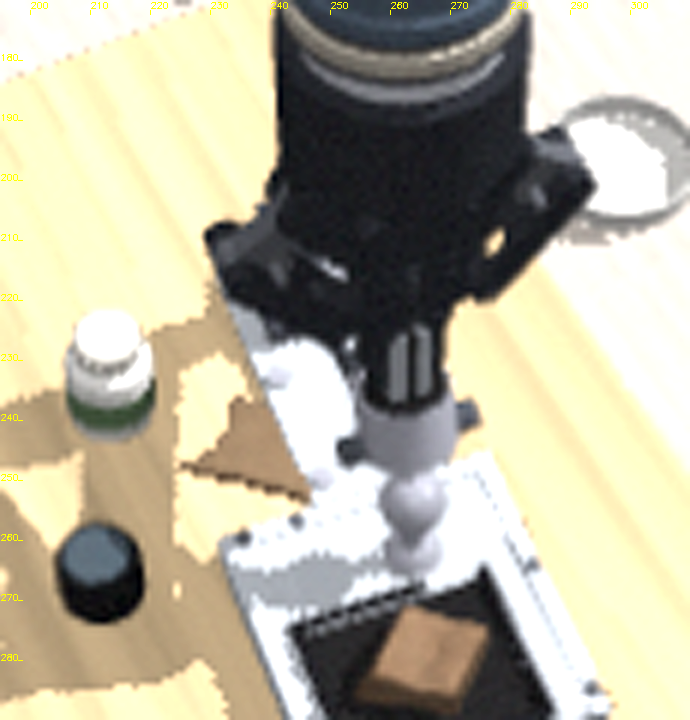

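```bash
python3 -m jog '[{"jaw":0,"dp":[0.25,0.45,0],"angular":[0,0,0]},{"jaw":0,"dp":[0.25,0.5,0],"angular":[0,0,0]},{"jaw":0,"dp":[0.2,0.5,0],"angular":[0,0,0]},{"jaw":0,"dp":[0.2,0.5,0],"angular":[0,0,0]},{"jaw":0,"dp":[0.15,0.4,0],"angular":[0,0,0]}]'
python3 - <<'E'
from go import *
st(); print(w2d(status.observe()['eef_pos']))
E
```

```text
t: 20.98
eef_pos: [0.6026, -0.0768, 0.1242]
tool_rot: [-1.156, 1.302, -1.299]
ft_force: [-0.1, 1.2, 1.8]
opening: -0.0
t 20.98 p [ 0.6026 -0.0768  0.1242] F [-0.1  1.2  1.8] op -0.0
[[-0.123 -0.006  0.992]
 [-0.992 -0.004 -0.123]
 [ 0.004 -1.    -0.006]]
[-0.00033978 -0.00232015]
```

```bash
python3 -m jog '[{"jaw":0,"dp":[0,0.3,0],"angular":[0,0,0]},{"jaw":0,"dp":[0,0.3,0],"angular":[0,0,0]},{"jaw":0,"dp":[0,0.3,0],"angular":[0,0,0]},{"jaw":0,"dp":[0,0.3,0],"angular":[0,0,0]},{"jaw":0,"dp":[0,0.3,0],"angular":[0,0,0]}]'
python3 - <<'E'
from go import *
st(); print(w2d(status.observe()['eef_pos']))
E
```

```text
t: 21.6
eef_pos: [0.6024, -0.0788, 0.1149]
tool_rot: [-1.159, 1.298, -1.302]
ft_force: [-2.3, 1.0, 7.6]
opening: -0.002
t 21.6 p [ 0.6024 -0.0788  0.1149] F [-2.3  1.   7.6] op -0.002
[[-0.121 -0.005  0.993]
 [-0.993 -0.008 -0.121]
 [ 0.009 -1.    -0.004]]
[-0.00028065 -0.00440208]
```

```bash
python3 -m jog '[{"jaw":0,"dp":[0,0.3,0],"angular":[0,0,0]},{"jaw":0,"dp":[0,0.4,0],"angular":[0,0,0]},{"jaw":0,"dp":[0,0.4,0],"angular":[0,0,0]},{"jaw":0,"dp":[0,0.4,0],"angular":[0,0,0]},{"jaw":0,"dp":[0,0.5,0],"angular":[0,0,0]}]'
python3 - <<'E'
from go import *
st(); print(w2d(status.observe()['eef_pos']))
crop(eyes.capture('scene'),195,170,310,290,6,'s21')
E
```

```text
t: 22.22
eef_pos: [0.6024, -0.08, 0.1086]
tool_rot: [-1.161, 1.293, -1.305]
ft_force: [-10.1, 2.1, 34.1]
opening: 0.001
t 22.23 p [ 0.6024 -0.08    0.1086] F [-10.1   2.1  34.1] op 0.001
[[-0.119 -0.003  0.993]
 [-0.993 -0.012 -0.119]
 [ 0.012 -1.    -0.001]]
[-0.00016691 -0.00553321]
```

View pics/s21.png

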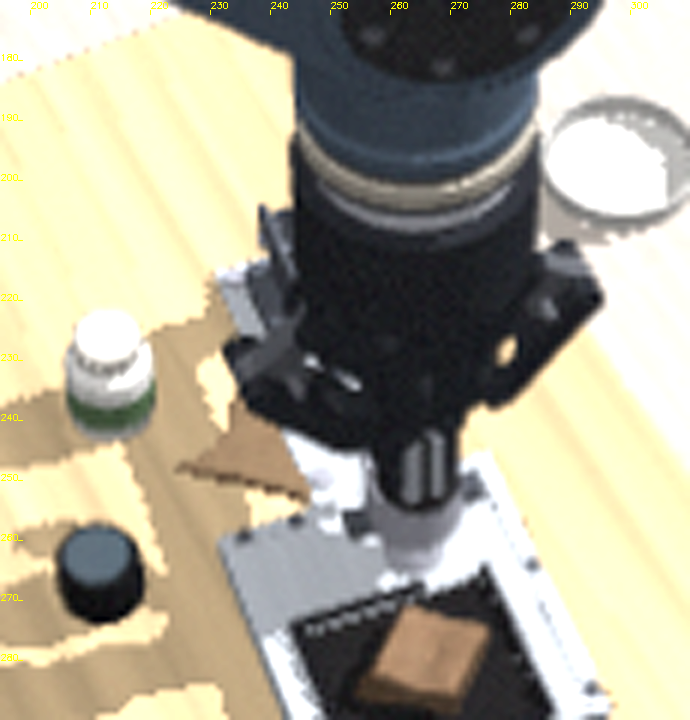

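```bash
python3 -m jog '[{"jaw":0,"dp":[0,0.2,0],"angular":[0,0,0]},{"jaw":0,"dp":[0,-1,0],"angular":[0,0,0]},{"jaw":0,"dp":[0,-3,0],"angular":[0,0,0]},{"jaw":0,"dp":[1,-5,0],"angular":[0,0,0]},{"jaw":0,"dp":[3,-3,0],"angular":[0,0,0]}]'
python3 -m jog '[{"jaw":0,"dp":[6,0,0],"angular":[0,0,0]},{"jaw":0,"dp":[6,0,0],"angular":[0,0,0]},{"jaw":0,"dp":[0,0,0],"angular":[0,0,0]},{"jaw":0,"dp":[0,0,0],"angular":[0,0,0]},{"jaw":0,"dp":[0,0,0],"angular":[0,0,0]}]'
python3 - <<'E'
from go import *
st()
crop(eyes.capture('scene'),195,170,310,290,6,'s22')
crop(eyes.capture('top'),225,185,335,260,7,'t22')
im,m=cap('wrist','w22'); np.save('m22.npy',m,allow_pickle=True)
E
```

```text
t: 22.9
eef_pos: [0.5964, -0.1166, 0.2298]
tool_rot: [-1.165, 1.295, -1.298]
ft_force: [-0.1, 0.0, -0.5]
opening: -0.003
t: 23.52
eef_pos: [0.5846, -0.2405, 0.2345]
tool_rot: [-1.162, 1.287, -1.305]
ft_force: [0.5, -0.6, 0.2]
opening: -0.003
t 23.52 p [ 0.5846 -0.2405  0.2345] F [ 0.5 -0.6  0.2] op -0.003
[[-0.116 -0.     0.993]
 [-0.993 -0.014 -0.116]
 [ 0.014 -1.     0.001]]
```

View pics/s22.png

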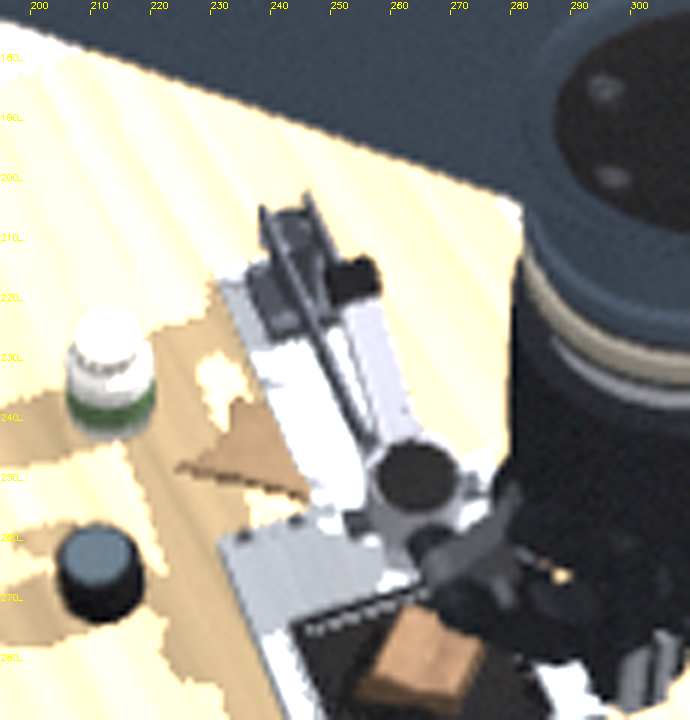

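View pics/t22.png

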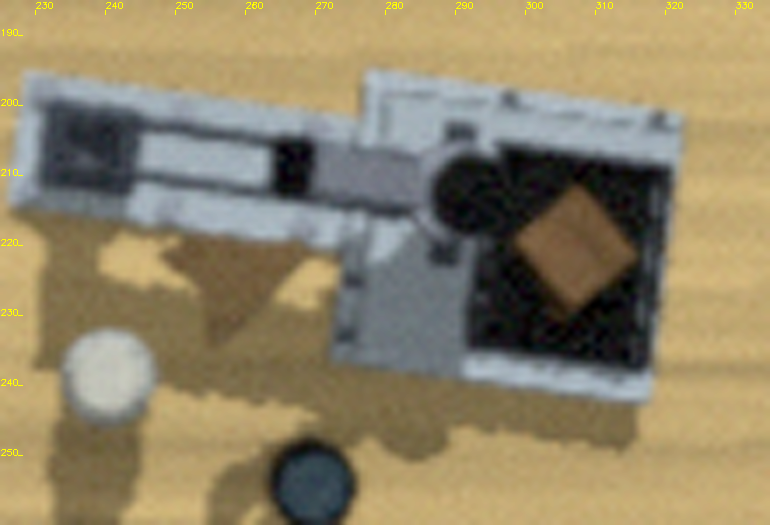

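View pics/w22.png

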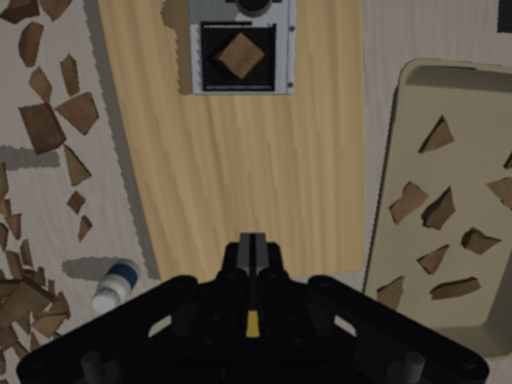

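```bash
python3 - <<'E'
from go import *
T=eyes.camera_model('top');S=eyes.camera_model('scene')
for n,a,b in (('pad',(225+468/7,185+195/7),(195+418/6,170+475/6)),('end',(225+293/7,185+166/7),(195+355/6,170+278/6))):
    p=tri([(T,a),(S,b)]); print(n,p,w2d(p)); 
    for z in (.098,.110,.118): 
        print(z,w2d(atz(T,[a],z)[0]),w2d(atz(S,[b],z)[0]))
E
```

```text
pad [ 0.60305401 -0.07940289  0.09370943] [ 0.00041024 -0.00488788]
0.098 [-9.5927295e-05 -4.2805699e-03] [-0.00029086 -0.00759742]
0.11 [-0.0005597 -0.0028565] [-0.00321763 -0.01495106]
0.118 [-0.00086888 -0.00190712] [-0.00516881 -0.01985349]
end [ 0.61051583 -0.01723529  0.1299361 ] [0.00078316 0.05772482]
0.098 [0.00162969 0.05631382] [0.00942926 0.08082499]
0.11 [0.00114182 0.05689162] [0.00635225 0.07210458]
0.118 [0.00081657 0.05727682] [0.0043009  0.06629097]
```

```bash
python3 - <<'E'
from go import *
plan(list(d2w(0.001,.035))+[.20],ori(-np.pi/2-.1135,20),8)
E
```

```text
t 23.68 p [ 0.5847 -0.2401  0.2346] dock [   0.4 -166.6] dist mm 204.6 turn deg [-0.1 -0.1 20.8]
dp [-2.53  0.4   0.  ] ang [-0.  -0.   2.6]
dp [-2.51  0.51  0.  ] ang [-0.  -0.   2.6]
dp [-2.48  0.63  0.  ] ang [-0.  -0.   2.6]
dp [-2.45  0.74  0.  ] ang [-0.  -0.   2.6]
dp [-2.41  0.85  0.01] ang [-0.  -0.   2.6]
dp [-2.37  0.96  0.01] ang [-0.  -0.   2.6]
dp [-2.33  1.06  0.01] ang [-0.  -0.   2.6]
dp [-2.28  1.17  0.01] ang [-0.  -0.   2.6]
```

```bash
python3 -m jog '[{"jaw":0,"dp":[-2.5,0.2,0],"angular":[0,0,2.6]},{"jaw":0,"dp":[-2.5,0.3,0],"angular":[0,0,2.6]},{"jaw":0,"dp":[-2.5,0.4,0],"angular":[0,0,2.6]},{"jaw":0,"dp":[-2.5,0.7,0],"angular":[0,0,2.6]},{"jaw":0,"dp":[-2.4,0.9,0],"angular":[0,0,2.6]}]'
python3 -m jog '[{"jaw":0,"dp":[-2.4,1.0,0],"angular":[0,0,2.6]},{"jaw":0,"dp":[-2.3,1.1,0],"angular":[0,0,2.6]},{"jaw":0,"dp":[-2.0,1.0,0],"angular":[0,0,2.6]},{"jaw":0,"dp":[0,0,0],"angular":[0,0,0]},{"jaw":0,"dp":[0,0,0],"angular":[0,0,0]}]'
python3 - <<'E'
from go import *
st()
plan(list(d2w(0.001,.045))+[.165],ori(-np.pi/2-.1135,20),3)
im,m=cap('wrist','w24')
crop(eyes.capture('scene'),195,170,310,290,6,'s24')
E
```

```text
t: 24.3
eef_pos: [0.6003, -0.1074, 0.2199]
tool_rot: [-0.982, 1.373, -1.129]
ft_force: [0.2, -0.2, -0.1]
opening: -0.005
t: 24.92
eef_pos: [0.6079, -0.0278, 0.207]
tool_rot: [-0.878, 1.415, -1.018]
ft_force: [-0.1, -0.5, -0.6]
opening: -0.001
t 24.93 p [ 0.6079 -0.0278  0.207 ] F [-0.1 -0.5 -0.6] op -0.001
[[-0.094  0.037  0.995]
 [-0.932  0.349 -0.101]
 [-0.351 -0.936  0.002]]
t 24.93 p [ 0.6079 -0.0278  0.207 ] dock [-0.7 46.9] dist mm 42.1 turn deg [ 0.2  0.7 -0.6]
dp [0.55 1.29 0.05] ang [ 0.1  0.2 -0.2]
dp [0.55 1.29 0.05] ang [ 0.1  0.2 -0.2]
dp [0.54 1.29 0.05] ang [ 0.1  0.2 -0.2]
```

View pics/w24.png

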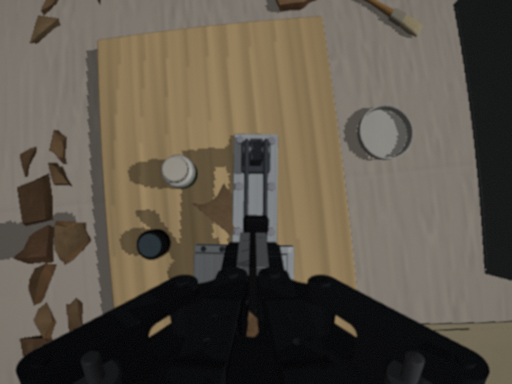

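View pics/s24.png

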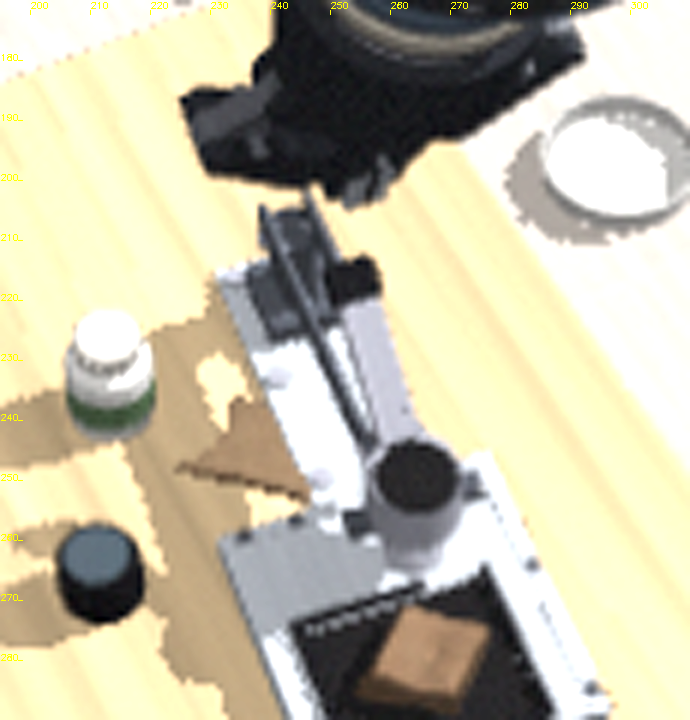

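```bash
python3 -m jog '[{"jaw":0,"dp":[0.55,1.3,0.1],"angular":[0,0,0]},{"jaw":0,"dp":[0.5,1.3,0.1],"angular":[0,0.3,0]},{"jaw":0,"dp":[0.4,1.2,0],"angular":[0,0.3,0]},{"jaw":0,"dp":[0,0.6,0],"angular":[0,0,0]},{"jaw":0,"dp":[0,0.6,0],"angular":[0,0,0]}]'
python3 - <<'E'
from go import *
st()
plan(list(d2w(0.001,.0537))+[.1413],ori(-np.pi/2-.1135,20),2)
crop(eyes.capture('scene'),195,170,310,290,6,'s25')
E
```

```text
t: 25.65
eef_pos: [0.6105, -0.0258, 0.1512]
tool_rot: [-0.872, 1.426, -1.027]
ft_force: [-0.2, -1.0, 0.4]
opening: 0.002
t 25.65 p [ 0.6105 -0.0258  0.1512] F [-0.2 -1.   0.4] op 0.002
[[-0.108  0.038  0.993]
 [-0.93   0.349 -0.114]
 [-0.351 -0.937 -0.002]]
t 25.65 p [ 0.6105 -0.0258  0.1512] dock [ 1.8 49.2] dist mm 10.9 turn deg [ 0.1 -0.1 -0.5]
dp [-0.04  0.54 -0.04] ang [ 0.1 -0.1 -0.3]
dp [-0.04  0.54 -0.04] ang [ 0.1 -0.1 -0.3]
```

View pics/s25.png

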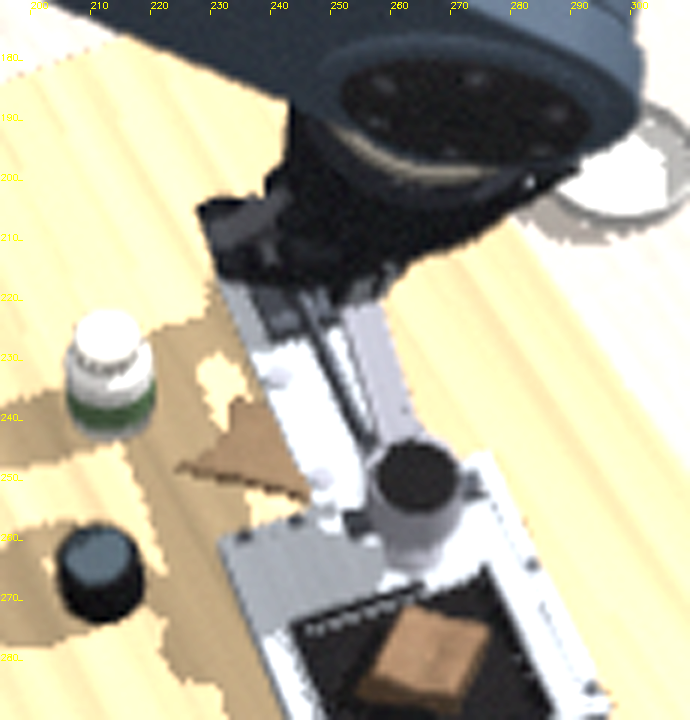

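```bash
python3 -m jog '[{"jaw":0,"dp":[0,0.6,-0.1],"angular":[0,0,0]},{"jaw":0,"dp":[-0.1,0.6,0],"angular":[0,0,0]},{"jaw":0,"dp":[-0.2,0.4,0],"angular":[0,0,0]},{"jaw":0,"dp":[-0.2,0.4,0],"angular":[0,0,0]},{"jaw":0,"dp":[-0.2,0.4,0],"angular":[0,0,0]}]'
python3 - <<'E'
from go import *
st()
plan(list(d2w(0.001,.0762))+[.1133],ori(-np.pi/2-.1135,20),4)
crop(eyes.capture('scene'),195,170,310,290,6,'s26')
E
```

```text
t: 26.32
eef_pos: [0.6114, -0.01, 0.1303]
tool_rot: [-0.873, 1.424, -1.028]
ft_force: [-0.5, -0.8, 0.5]
opening: -0.0
t 26.32 p [ 0.6114 -0.01    0.1303] F [-0.5 -0.8  0.5] op -0.0
[[-0.107  0.039  0.994]
 [-0.931  0.347 -0.114]
 [-0.349 -0.937 -0.001]]
t 26.32 p [ 0.6114 -0.01    0.1303] dock [ 0.9 65. ] dist mm 20.4 turn deg [ 0.1 -0.  -0.5]
dp [-0.11  0.5   0.  ] ang [ 0.  -0.  -0.1]
dp [-0.11  0.5   0.  ] ang [ 0.  -0.  -0.1]
dp [-0.12  0.5   0.  ] ang [ 0.  -0.  -0.1]
dp [-0.12  0.5   0.  ] ang [ 0.  -0.  -0.1]
```

View pics/s26.png

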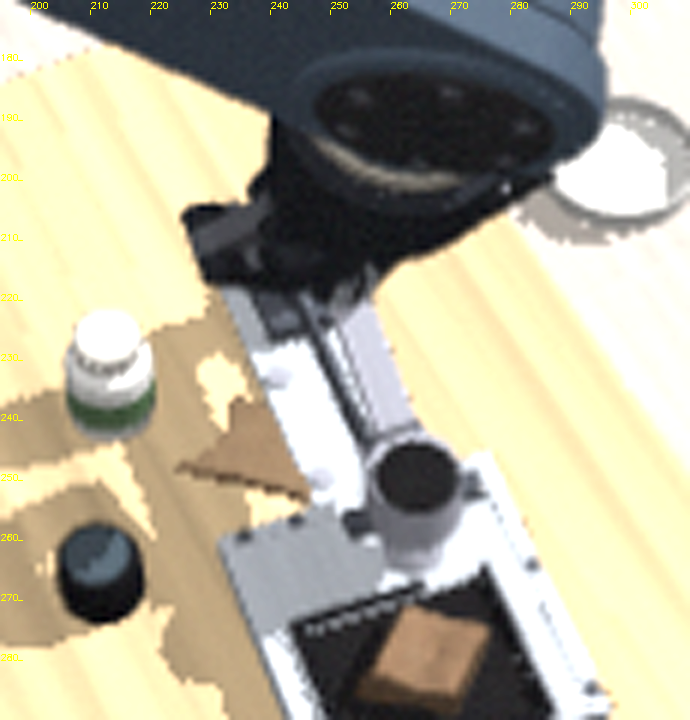

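```bash
python3 -m jog '[{"jaw":0,"dp":[-0.15,0.5,0],"angular":[0,0,0]},{"jaw":0,"dp":[-0.1,0.5,0],"angular":[0,0,0]},{"jaw":0,"dp":[-0.1,0.5,0],"angular":[0,0,0]},{"jaw":0,"dp":[-0.1,0.4,0],"angular":[0,0,0]},{"jaw":0,"dp":[0,0.3,0],"angular":[0,0,0]}]'
python3 - <<'E'
from go import *
st()
plan(list(d2w(0.001,.0762))+[.1133],ori(-np.pi/2-.1135,20),1)
E
```

```text
t: 27.0
eef_pos: [0.6132, 0.0002, 0.1141]
tool_rot: [-0.876, 1.419, -1.029]
ft_force: [-8.3, -8.5, 25.2]
opening: 0.002
t 27.0 p [6.132e-01 2.000e-04 1.141e-01] F [-8.3 -8.5 25.2] op 0.002
[[-0.104  0.039  0.994]
 [-0.932  0.345 -0.111]
 [-0.347 -0.938  0.001]]
t 27.0 p [6.132e-01 2.000e-04 1.141e-01] dock [ 1.5 75.3] dist mm 1.3 turn deg [-0.   0.1 -0.3]
dp [-0.06  0.1  -0.05] ang [-0.   0.1 -0.3]
```

```bash
python3 -m jog '[{"jaw":0,"dp":[0,0.3,0],"angular":[0,0,0]},{"jaw":0,"dp":[0,0.35,0],"angular":[0,0,0]},{"jaw":0,"dp":[0,0.35,0],"angular":[0,0,0]},{"jaw":0,"dp":[0,0.35,0],"angular":[0,0,0]},{"jaw":0,"dp":[0,0.3,0],"angular":[0,0,0]}]'
python3 -m jog '[{"jaw":0,"dp":[0,-1,0],"angular":[0,0,0]},{"jaw":0,"dp":[0,-4,0],"angular":[0,0,0]},{"jaw":0,"dp":[0,-6,0],"angular":[0,0,0]},{"jaw":0,"dp":[4,-2,0],"angular":[0,0,0]},{"jaw":0,"dp":[6,-2,0],"angular":[0,0,0]}]'
python3 -m jog '[{"jaw":0,"dp":[5.5,-2,0],"angular":[0,0,0]},{"jaw":0,"dp":[5.5,-2,0],"angular":[0,0,0]},{"jaw":0,"dp":[5.5,-2,0],"angular":[0,0,0]},{"jaw":0,"dp":[0,0,0],"angular":[0,0,0]},{"jaw":0,"dp":[0,0,0],"angular":[0,0,0]}]'
python3 - <<'E'
from go import *
st()
crop(eyes.capture('scene'),195,170,310,290,6,'s27')
crop(eyes.capture('top'),225,185,335,260,7,'t27')
E
```

```text
t: 27.62
eef_pos: [0.613, 0.0001, 0.1144]
tool_rot: [-0.879, 1.41, -1.028]
ft_force: [-7.0, -6.3, 17.6]
opening: -0.002
t: 28.25
eef_pos: [0.597, -0.1416, 0.2243]
tool_rot: [-0.881, 1.408, -1.02]
ft_force: [-0.5, 0.0, -0.4]
opening: 0.001
t: 28.88
eef_pos: [0.5792, -0.3244, 0.2217]
tool_rot: [-0.875, 1.41, -1.023]
ft_force: [-0.3, -0.2, -0.5]
opening: 0.001
t 28.88 p [ 0.5792 -0.3244  0.2217] F [-0.3 -0.2 -0.5] op 0.001
[[-0.094  0.043  0.995]
 [-0.932  0.347 -0.103]
 [-0.35  -0.937  0.007]]
```

View pics/s27.png

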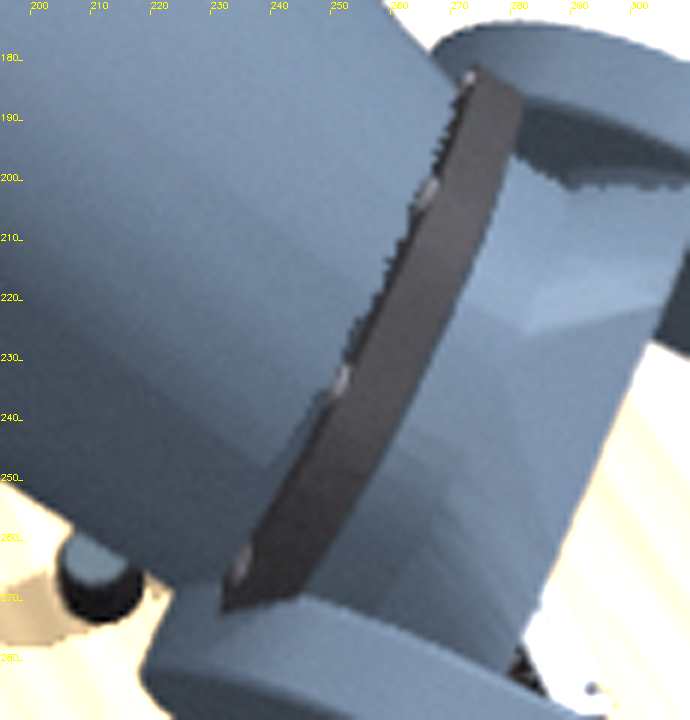

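View pics/t27.png

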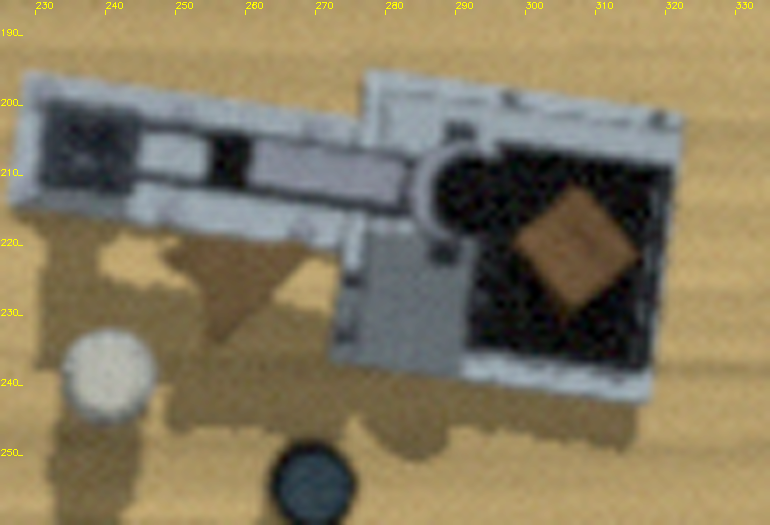

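```bash
python3 -m jog '[{"jaw":0,"dp":[3,-1.1,-5],"angular":[0,0,0]},{"jaw":0,"dp":[3,-1.1,-5],"angular":[0,0,0]},{"jaw":0,"dp":[3,-1.1,-5],"angular":[0,0,0]},{"jaw":0,"dp":[3,-1.1,-5],"angular":[0,0,0]},{"jaw":0,"dp":[3,-1.1,-5],"angular":[0,0,0]}]'
python3 - <<'E'
from go import *
im=eyes.capture('scene'); cv2.imwrite('pics/s28f.png',im)
crop(im,195,190,310,310,6,'s28')
E
```

```text
t: 29.6
eef_pos: [0.3166, -0.4519, 0.22]
tool_rot: [-0.887, 1.395, -1.007]
ft_force: [0.6, -0.5, -0.1]
opening: 0.0
```

View pics/s28.png

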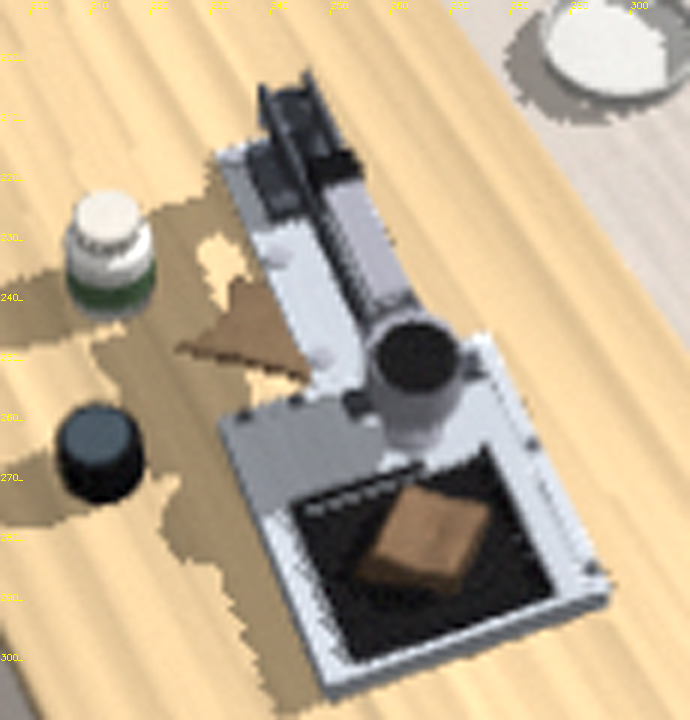

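```bash
python3 - <<'E'
from go import *
T=eyes.camera_model('top');S=eyes.camera_model('scene')
a=(225+231/7,185+160/7);b=(195+336/6,190+163/6)
p=tri([(T,a),(S,b)]); print(p,w2d(p))
a=(225+468/7,185+195/7);b=(195+418/6,190+357/6)
p=tri([(T,a),(S,b)]); print('pad',p,w2d(p))
# predicted pixels of grip top at various phi
for ph in (0,.08,.15,.25):
    y=.022+.058*np.cos(ph)-.02*np.sin(ph); z=.083+.058*np.sin(ph)+.02*np.cos(ph)
    P=np.r_[d2w(0,y),z]; print(ph,(proj(T,P)[0]-[225,185])*7,(proj(S,P)[0]-[195,190])*6)
E
```

```text
[0.61274796 0.00253569 0.1029196 ] [0.00076173 0.07762139]
pad [ 0.6030437  -0.0795203   0.09262142] [ 0.00041329 -0.0050057 ]
0 [223.95456962 160.79990559] [331.29932106 158.66470332]
0.08 [229.54426293 161.0314371 ] [332.73710672 154.60137654]
0.15 [235.34481194 161.3689301 ] [334.29612268 151.83692571]
0.25 [245.06226191 162.06907538] [337.00248233 149.21453228]
```

```bash
python3 - <<'E'
from go import *
plan(list(d2w(0.001,.02))+[.20],ori(-np.pi/2-.1135,0),10)
E
```

```text
t 29.65 p [ 0.3101 -0.456   0.2196] dock [-248.  -412.2] dist mm 499.2 turn deg [ -0.    1.7 -20.2]
dp [-3.92  1.67  2.61] ang [-0.   0.2 -2. ]
dp [-3.98  1.53  2.6 ] ang [-0.   0.2 -2. ]
dp [-4.04  1.39  2.59] ang [-0.   0.2 -2. ]
dp [-4.09  1.24  2.58] ang [-0.   0.2 -2. ]
dp [-4.14  1.1   2.56] ang [-0.   0.2 -2. ]
dp [-4.18  0.95  2.55] ang [-0.   0.2 -2. ]
dp [-4.22  0.8   2.54] ang [-0.   0.2 -2. ]
dp [-4.26  0.65  2.53] ang [-0.   0.2 -2. ]
dp [-4.28  0.5   2.51] ang [-0.   0.2 -2. ]
dp [-4.31  0.35  2.5 ] ang [-0.   0.2 -2. ]
```

```bash
python3 -m jog '[{"jaw":0,"dp":[-3.9,1.5,2.6],"angular":[0,0.2,-2]},{"jaw":0,"dp":[-4.0,1.4,2.6],"angular":[0,0.2,-2]},{"jaw":0,"dp":[-4.0,1.3,2.6],"angular":[0,0.2,-2]},{"jaw":0,"dp":[-4.1,1.2,2.6],"angular":[0,0.2,-2]},{"jaw":0,"dp":[-4.1,1.0,2.6],"angular":[0,0.2,-2]}]'
python3 -m jog '[{"jaw":0,"dp":[-4.2,0.9,2.5],"angular":[0,0.2,-2]},{"jaw":0,"dp":[-4.2,0.8,2.5],"angular":[0,0.2,-2]},{"jaw":0,"dp":[-4.2,0.6,2.5],"angular":[0,0.2,-2]},{"jaw":0,"dp":[-4.2,0.4,2.5],"angular":[0,0.2,-2]},{"jaw":0,"dp":[-4.2,0.2,2.5],"angular":[0,0,-2]}]'
python3 - <<'E'
from go import *
st()
plan(list(d2w(0.0005,.081))+[.165],ori(-np.pi/2-.1135,0),5)
E
```

```text
t: 30.28
eef_pos: [0.4635, -0.2523, 0.2152]
tool_rot: [-1.019, 1.353, -1.165]
ft_force: [0.6, -0.5, -0.8]
opening: -0.002
t: 30.9
eef_pos: [0.6154, -0.0381, 0.2102]
tool_rot: [-1.155, 1.283, -1.3]
ft_force: [1.1, -1.2, 0.0]
opening: -0.001
t 30.9 p [ 0.6154 -0.0381  0.2102] F [ 1.1 -1.2  0. ] op -0.001
[[-0.112  0.006  0.994]
 [-0.994 -0.008 -0.112]
 [ 0.007 -1.     0.007]]
t 30.9 p [ 0.6154 -0.0381  0.2102] dock [ 8.  37.6] dist mm 63.1 turn deg [-0.4  0.1  0.4]
dp [-0.87  0.9  -0.15] ang [-0.1  0.   0.1]
dp [-0.87  0.9  -0.15] ang [-0.1  0.   0.1]
dp [-0.87  0.9  -0.15] ang [-0.1  0.   0.1]
dp [-0.87  0.9  -0.15] ang [-0.1  0.   0.1]
dp [-0.87  0.9  -0.15] ang [-0.1  0.   0.1]
```

```bash
python3 -m jog '[{"jaw":0,"dp":[-0.8,0.9,-0.3],"angular":[0,0,0]},{"jaw":0,"dp":[-0.8,0.9,-0.3],"angular":[0,0,0]},{"jaw":0,"dp":[-0.8,0.9,-0.3],"angular":[0,0,0]},{"jaw":0,"dp":[-0.8,0.9,0],"angular":[0,0,0]},{"jaw":0,"dp":[-0.3,0.6,0],"angular":[0,0,0]}]'
python3 - <<'E'
from go import *
st()
plan(list(d2w(0.0005,.081))+[.12],ori(-np.pi/2-.1135,0),5)
E
```

```text
t: 31.52
eef_pos: [0.6084, 0.0045, 0.1659]
tool_rot: [-1.158, 1.28, -1.294]
ft_force: [-1.1, 0.3, 0.8]
opening: 0.004
t 31.52 p [0.6084 0.0045 0.1659] F [-1.1  0.3  0.8] op 0.004
[[-0.105  0.005  0.994]
 [-0.994 -0.007 -0.105]
 [ 0.006 -1.     0.005]]
t 31.52 p [0.6084 0.0045 0.1659] dock [-3.8 79. ] dist mm 46.1 turn deg [-0.3  0.5  0.3]
dp [-0.04  0.92  0.08] ang [-0.1  0.1  0.1]
dp [-0.04  0.92  0.08] ang [-0.1  0.1  0.1]
dp [-0.04  0.92  0.08] ang [-0.1  0.1  0.1]
dp [-0.04  0.92  0.08] ang [-0.1  0.1  0.1]
dp [-0.04  0.92  0.09] ang [-0.1  0.1  0.1]
```

```bash
python3 -m jog '[{"jaw":0,"dp":[-0.05,0.9,0.1],"angular":[0,0,0]},{"jaw":0,"dp":[-0.05,0.9,0.1],"angular":[0,0,0]},{"jaw":0,"dp":[-0.05,0.9,0.1],"angular":[0,0,0]},{"jaw":0,"dp":[0,0.9,0.1],"angular":[0,0,0]},{"jaw":0,"dp":[0,0.8,0],"angular":[0,0,0]}]'
python3 -m jog '[{"jaw":0,"dp":[0,0.2,0],"angular":[0,0,0]},{"jaw":0,"dp":[0,0.2,0],"angular":[0,0,0]},{"jaw":0,"dp":[0,0.2,0],"angular":[0,0,0]},{"jaw":0,"dp":[0,0.2,0],"angular":[0,0,0]},{"jaw":0,"dp":[0,0.2,0],"angular":[0,0,0]}]'
python3 - <<'E'
from go import *
st();print(w2d(status.observe()['eef_pos']))
E
```

```text
t: 32.15
eef_pos: [0.6136, 0.0034, 0.1188]
tool_rot: [-1.157, 1.281, -1.296]
ft_force: [-0.5, -0.1, -0.4]
opening: -0.001
t: 32.78
eef_pos: [0.6135, 0.0034, 0.1137]
tool_rot: [-1.157, 1.28, -1.296]
ft_force: [-1.6, -0.0, 9.1]
opening: 0.001
t 32.77 p [0.6135 0.0034 0.1137] F [-1.6 -0.   9.1] op 0.001
[[-0.107  0.006  0.994]
 [-0.994 -0.008 -0.107]
 [ 0.007 -1.     0.007]]
[0.00142904 0.07859572]
```

```bash
python3 -m jog '[{"jaw":0,"dp":[0,0.3,0],"angular":[0,0,0]},{"jaw":0,"dp":[0,0.3,0],"angular":[0,0,0]},{"jaw":0,"dp":[0,0.3,0],"angular":[0,0,0]},{"jaw":0,"dp":[0,0.3,0],"angular":[0,0,0]},{"jaw":0,"dp":[0,0.3,0],"angular":[0,0,0]}]'
python3 -m jog '[{"jaw":0,"dp":[0,-1,0],"angular":[0,0,0]},{"jaw":0,"dp":[0,-5,0],"angular":[0,0,0]},{"jaw":0,"dp":[0,-5,0],"angular":[0,0,0]},{"jaw":0,"dp":[3,-2,0],"angular":[0,0,0]},{"jaw":0,"dp":[5,0,0],"angular":[0,0,0]}]'
python3 -m jog '[{"jaw":0,"dp":[6,0,-3],"angular":[0,0,0]},{"jaw":0,"dp":[6,0,-5],"angular":[0,0,0]},{"jaw":0,"dp":[6,0,-5],"angular":[0,0,0]},{"jaw":0,"dp":[5,0,-5],"angular":[0,0,0]},{"jaw":0,"dp":[3,0,-5],"angular":[0,0,0]}]'
python3 -m jog '[{"jaw":0,"dp":[0,0,0],"angular":[0,0,0]},{"jaw":0,"dp":[0,0,0],"angular":[0,0,0]},{"jaw":0,"dp":[0,0,0],"angular":[0,0,0]},{"jaw":0,"dp":[0,0,0],"angular":[0,0,0]},{"jaw":0,"dp":[0,0,0],"angular":[0,0,0]}]'
python3 - <<'E'
from go import *
im=eyes.capture('scene')
crop(im,195,190,310,310,6,'s30')
crop(eyes.capture('top'),225,185,335,260,7,'t30')
E
```

```text
t: 33.4
eef_pos: [0.6135, 0.0035, 0.1135]
tool_rot: [-1.156, 1.274, -1.299]
ft_force: [-4.0, 0.4, 13.8]
opening: -0.0
t: 34.02
eef_pos: [0.6052, -0.0731, 0.2515]
tool_rot: [-1.156, 1.264, -1.297]
ft_force: [0.2, -0.8, -1.4]
opening: -0.002
t: 34.65
eef_pos: [0.3821, -0.2861, 0.2525]
tool_rot: [-1.154, 1.248, -1.308]
ft_force: [-0.1, -0.9, 0.1]
opening: 0.005
t: 35.28
eef_pos: [0.3827, -0.2862, 0.2536]
tool_rot: [-1.153, 1.247, -1.311]
ft_force: [-0.4, -0.7, -0.3]
opening: 0.006
```

View pics/s30.png

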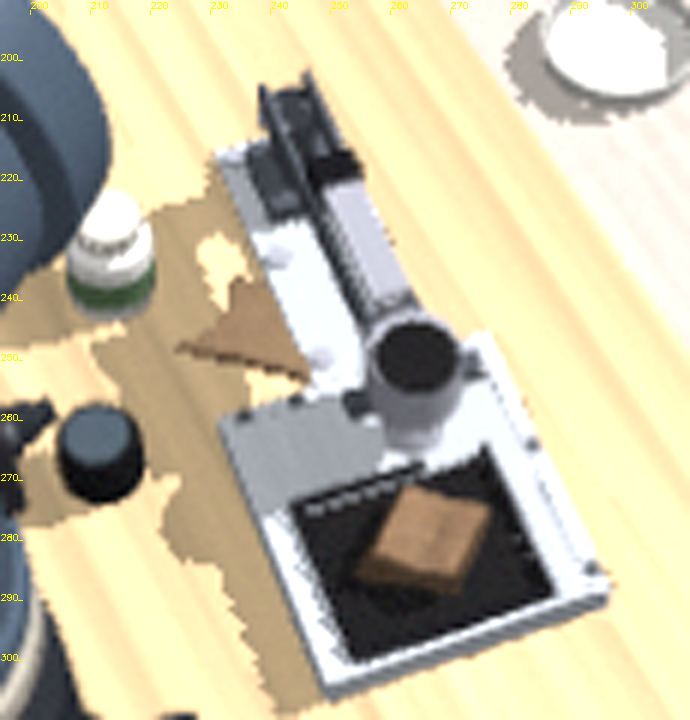

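View pics/t30.png

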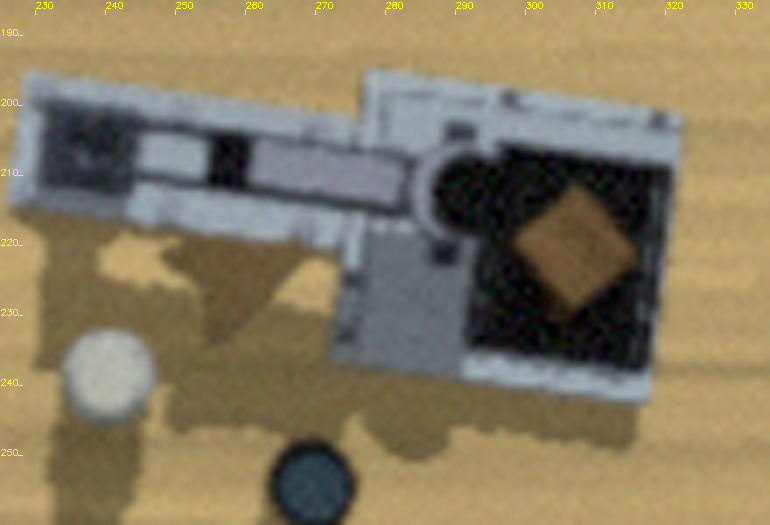

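The lever did not move in the second press and everything is unchanged: the grip is at (258, 208) in the top picture, the carrier is flush at both fences, the sherd is in its nest and the bystanders are in place. I am handing in.

```bash
python3 -c "
from plant import order
print(order.finish_job())"
```

```text
the job is handed in; nothing more can be done
None
```

The job is done and handed in at about 35 s of the 72 s allowed; no verdict was reported.

**What I did**
- I slid the carrier along +x, then +y, with two-finger pushes on its faces. Gentle pushes at about 15–20 N then seated it against the side fence and the far fence.
- I pressed the pad along its arc until the socket snapped home. It stopped at the expected level height under about 34 N.
- I pushed the lever back and down, then pressed it again straight down as a check.

**Last checks**
- **Carrier:** the camera pictures show it flush and square at both fences. I did not re-measure its pose numerically after the last push.
- **Sherd and bystanders:** the sherd still lies in its nest, and the bottle, loupe and dish show no movement. I did not look at the big sherd again; no move went near it.
- **Hold-down arm:** the pad measured 93–94 mm above the table by camera, where a level arm should give 98 mm. The fingertip height under load agreed with 98 mm.
- **Latch lever:** the second press stopped at a tool height of 113.5 mm, against 113.6 mm expected for a flat lever. The camera put the lever end at the right height (103 mm) but about 2 mm short along the arm. I put that down to calibration error and trusted the press.
- **Dock position:** seating against the fences showed my first dock estimate was about 3 mm off, so I corrected it before pressing.
- **Robot:** it stood clear of everything at hand-in.

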